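# Stack the bamboo tiers on the steamer, lid it and start it

### The arm

A 6-joint arm with a two-finger parallel gripper is mounted at the origin on a cart in front of the work surface, level with it; the furniture and walls round the work are solid. World frame = base frame: x ahead of the robot, y to its left, z up, the work surface at z = 0. Lengths are in m, angles in rad, forces in N, time in s.
With the tool pointing down it reaches from about 0.35 to 0.975 m from the base axis. Payload 4.9 kg.
Tool frame: the origin (TCP) lies on the centre line of the jaws, within the pads' length; the fingertips stand ctrl.tcp_to_tips ahead of it and the grasp point (between the pads) lies 3 mm ahead of it (ctrl.tcp_to_tips is the distance from the TCP to the fingertips, in m); z points along the fingers, y is the direction in which the jaws open and shut (so a half turn about z gives the same grasp; the last joint's range is limited). The gripper opens to 85 mm and grips with 20 to 120 N. Pads are 22 mm wide; open, the fingers measure 114 mm over their backs; the gripper's body (76 mm by 85 mm) begins 54 mm behind the grasp point. The pads swing forward as they close: fully open they stand 13 mm farther back than shut.
Start: joints at [-1.357, 0.053, 1.613, -0, 1.476, -0.119], TCP at [0.204, -0.591, 0.253] pointing down, gripper open.
Joint ranges: [-3.01, 3.01], [-1.01, 2.22], [0.06, 2.58], [-1.02, 4.17], [0.09, 2.62], [-3.14, 3.14]. Speed limits (rad/s): [2.57, 2.57, 3.14, 3.14, 3.14, 3.14].

### API

Orientations are given as a rotation vector (axis times angle).
In Python, from station import ctrl, vision gives the robot as it stands.
- The arm moves only by the tool jog_arm, never from a script. Its argument "deltas" is a list of rows, each a list of 7 numbers: the turn, a rotation vector about the tool's x, y, z in rad, then the shift along the tool's x, y, z in cm, then the opening, from 0 (shut) to 1 (fully open). A call has 1 to 12 rows; each row shifts and turns the commanded pose from where the row before left it, along the tool's axes as they then stand; what a row does not reach is not made up. A row lasts 1/12 s, in which the tool goes at most 41.7 mm and 7.16 degrees, less where a joint would pass 70% of its speed; a pose out of reach is approached as far as the arm can. A call with a gripper value outside its range is refused whole. The fingers move at their own pace and stop on an object; "grip_force" is the grip in N (left out, the last holds). Time passes only in rows, so rows that do not move let the fingers close. It gives the time, the measured TCP pose, the force and the opening at its end, in the units of the state.
- ctrl.get_obs(): the state, without advancing time (a new reading comes with each control period).
- vision.get_image(name): name is "scene" or "top"; returns (picture, depth): 400x640x3 uint8, red, green, blue; 400x640 float32, m along the optical axis (not along the pixel's ray), 0 where there is no reading.
- vision.calibration(name): a dict with "fx", "fy", "cx", "cy" (pixels), "rvec" (rotation vector, rad) and "tvec" (3), from world to camera coordinates, as OpenCV has them. Camera axes: x right, y down, z forward; pixel columns grow to the right and rows downward; lengths in m; the calibration is good to about 2 mm. A picture is of the moment at which its call begins. calibration takes no time and is no camera call.
- ctrl.finish_job(): hands the job in, once; it reports no verdict.
The state is a dict: "t": time; "q": joint angles; "dq": joint speeds; "effort": joint torques, N m; "tool_pos": TCP position; "tool_rot": TCP orientation; "contact_force": force on the tool from outside, world axes, zero at the start; "wrist_torque": the same for the moment, N m; "opening": finger opening in m.
Only numpy, scipy, OpenCV 4.12 (cv2) and the standard library are available. Lean on these libraries where they do the work, as an engineer would, in place of code of your own. Each camera call takes 0.05 s, during which the arm holds its last target. There are 200 camera calls.

### The job

Get the buns steaming: take the lid off the steamer, stack every bamboo tier standing on the worktop (any order) in one straight pile on the steel plinth, all sides flush with the plinth and with each other, and put the lid flush on the topmost tier. Then press the red start button fully down and let it come up again, leaving the pile as it is; do not knock the tin or the honey jar about.

Things in the scene. Friction and masses are not known exactly. Their poses are not given: they have to be found in the camera images.
- steamer: electric steamer base, fixed to the worktop: white housing 270 x 100 mm, its top 34 mm above the worktop, reaching from 75 mm behind (+x) to 195 mm in front (-x) of the origin. Origin: on the worktop under the centre of the steel plinth; x along the length, the button is on the -x side, z up
- seat (a point): centre of the top of the steel plinth, 50 mm above the worktop; the plinth is 120 (x) x 64 (y) mm like a tier, stands 16 mm proud of the housing, has a flat top without rim and the axes of the steamer
- start_top (a point): top centre of the red round start button (28 mm across, on a grey housing), on the steamer's centre line 150 mm in front (-x) of the plinth's centre
- start (a joint): travel of the start button: 0 up, 0.006 m fully down; its spring takes 4 N at full travel and pushes it up again
- tier_a: open bamboo steamer tier holding three white buns fixed in it, 120 (x) x 64 (y) x 40 (z) mm, rim open at the top, walls 5 mm, 0.16 kg or so; all tiers are alike and have flat undersides and rims. Origin: centre of its underside; x along its length, z up. May be absent
- tier_b: open bamboo steamer tier holding three white buns fixed in it, 120 (x) x 64 (y) x 40 (z) mm, rim open at the top, walls 5 mm, 0.16 kg or so; all tiers are alike and have flat undersides and rims. Origin: centre of its underside; x along its length, z up. May be absent
- tier_c: open bamboo steamer tier holding three white buns fixed in it, 120 (x) x 64 (y) x 40 (z) mm, rim open at the top, walls 5 mm, 0.16 kg or so; all tiers are alike and have flat undersides and rims. Origin: centre of its underside; x along its length, z up. May be absent
- tier_d: open bamboo steamer tier holding three white buns fixed in it, 120 (x) x 64 (y) x 40 (z) mm, rim open at the top, walls 5 mm, 0.16 kg or so; all tiers are alike and have flat undersides and rims. Origin: centre of its underside; x along its length, z up. May be absent
- lid: flat wooden lid 120 (x) x 64 (y) mm, 14 mm thick, 0.12 kg or so, with a dark wooden grip bar along x on top (60 long, 16 wide, 26 mm high, so 40 mm high in all). Flat underside. Origin: centre of its underside. At the start it lies on the steel plinth
- tomato_tin: squat green food tin, 75 mm across, 58 mm high, upright; leave alone. Origin: centre of its underside
- honey_jar: honey jar with a red cap, 68 mm across, 100 mm high; leave alone. Origin: centre of its underside

How it is judged:
By the outcome, as a careful person would: the job done as asked, in the order asked, and still so for the second after the job is handed in, with the robot touching nothing.
Of tier_a, tier_b, tier_c, tier_d only 3 to 4 are there at a start; the rules pass over those that are not, and their reading is None.
At some moment in a run one of lid may be knocked a few centimetres aside while the robot is not near it.
Once in a run the grip may slacken for a moment while it holds something.
It also fails if it takes over 200 s, if anything falls off the work surface, if the arm or the gripper's body presses on something with over 40 N, if the wrist force passes 120 N, or if a joint passes its speed limit or range.

## Working session

There is one attempt and no reset: what is moved stays moved. The work goes in short steps, Python scripts to look and compute and a tool call to move; the robot and the scene stay as the last step left them, time stands still between calls to the robot, and variables do not carry over. Pictures are saved under pics/ and viewed, about 12 in all and at most 16, crops included, and the job is handed in when it is done.

Besides the shell and the picture viewer there is one more tool, called after "Emit:" by a JSON object that holds its "method" and its "body", one argument or row to a line. jog_arm: Moves the arm, as the interface text tells. Its arguments: {"type":"object","properties":{"deltas":{"type":"array"},"grip_force":{"type":"number"}},"required":["deltas"]}

```bash
ls; mkdir -p pics; python3 - <<'E'
from station import ctrl, vision
import cv2,numpy as np
for n in("scene","top"):
    im,d=vision.get_image(n); cv2.imwrite(f"pics/{n}0.png",im[:,:,::-1]); np.savez(f"{n}0.npz",im=im,d=d)
    c=vision.calibration(n);print(n,c); R=cv2.Rodrigues(np.array(c['rvec']))[0];print(-R.T@np.array(c['tvec']))
print(ctrl.get_obs(),ctrl.tcp_to_tips)
E
```

```text
pics
scene {'fx': 512.8460867677643, 'fy': 512.8460867677643, 'cx': 325.49643515341376, 'cy': 202.96415406645718, 'rvec': array([ 1.13606772, -2.40645327,  0.98997497]), 'tvec': array([0.39006811, 0.37981044, 1.03688106])}
[-0.08170617  0.60376934  1.00015905]
top {'fx': 424.613911030324, 'fy': 424.613911030324, 'cx': 320.3232264689402, 'cy': 200.71949915164683, 'rvec': array([ 2.16488976, -2.11366457,  0.18555236]), 'tvec': array([-0.02340285,  0.58691742,  1.2060607 ])}
[ 3.81663656e-01 -1.19874052e-03  1.28605349e+00]
{'t': 0.1, 'q': array([-1.35700183e+00,  5.33034134e-02,  1.61416836e+00, -1.43104104e-05,
        1.47599025e+00, -1.18967787e-01]), 'dq': array([-3.55211749e-04, -1.00864502e-03, -3.31855312e-03, -2.03563903e-03,
       -1.28689737e-05, -3.90197200e-04]), 'effort': array([ 3.90517507e-04, -3.94907212e+01, -3.71364212e+01, -7.72772592e-05,
        3.91459369e-03, -9.33416970e-06]), 'tool_pos': array([ 0.20406305, -0.59019215,  0.25217115]), 'tool_rot': array([-3.09636783e+00, -5.19986463e-01,  1.61427281e-04]), 'contact_force': array([ 0.38306724,  0.55756466, -0.39010605]), 'wrist_torque': array([ 0.00240365, -0.00753614,  0.02083484]), 'opening': 0.08534732862361821} 0.022
```

View pics/top0.png

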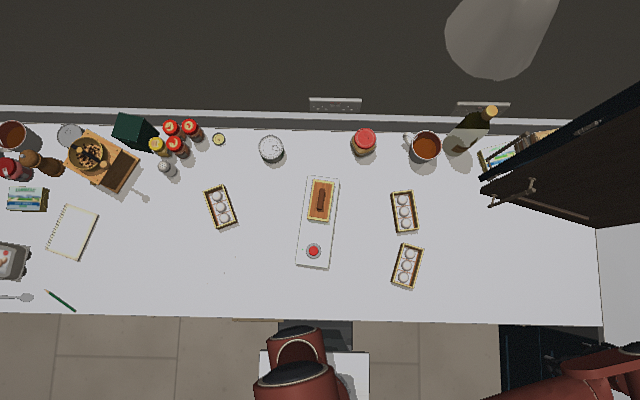

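View pics/scene0.png

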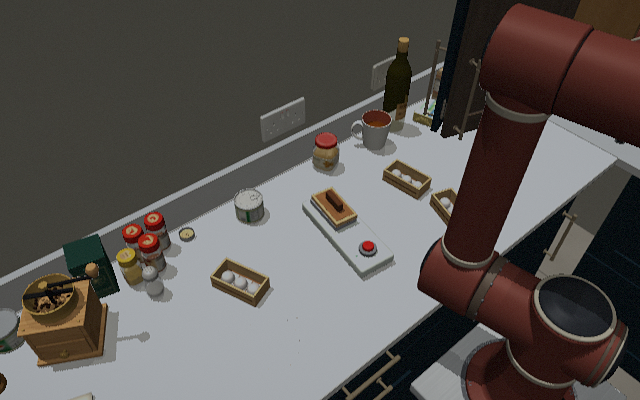

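Top view: three tiers, at (220,207), (404,211) and (407,266). The lid is on the plinth at (321,200), the button at (313,251), the tin at (271,149) and the jar at (364,142). I see no fourth tier. Next I measure.

```bash
cat > h.py <<'E'
import numpy as np,cv2
from station import ctrl,vision
from scipy.spatial.transform import Rotation as Ro
def cam(n):
    c=vision.calibration(n);return c,cv2.Rodrigues(np.array(c['rvec']))[0],np.array(c['tvec'])
def cloud(n,d):
    c,R,t=cam(n);v,u=np.mgrid[0:400,0:640]
    p=np.stack([(u-c['cx'])/c['fx']*d,(v-c['cy'])/c['fy']*d,d],-1)
    return (p-t)@R
def cast(n,px,z):
    c,R,t=cam(n);px=np.asarray(px,float).reshape(-1,2);o=-R.T@t
    r=np.c_[(px[:,0]-c['cx'])/c['fx'],(px[:,1]-c['cy'])/c['fy'],np.ones(len(px))]@R
    return o+r*((z-o[2])/r[:,2])[:,None]
def project(n,p):
    c,R,t=cam(n);q=np.asarray(p,float).reshape(-1,3)@R.T+t
    return np.c_[q[:,0]/q[:,2]*c['fx']+c['cx'],q[:,1]/q[:,2]*c['fy']+c['cy']]
def rects(n,d,zlo,zhi,z,a=(40,900),mask=None):
    """flat tops between zlo, zhi: list of (x,y,yaw,long,short) of outer contour cast on plane z"""
    W=cloud(n,d);m=(W[...,2]>zlo)&(W[...,2]<zhi)&(d>0)
    if mask is not None:m&=mask
    out=[]
    for c in cv2.findContours(m.astype(np.uint8),cv2.RETR_EXTERNAL,cv2.CHAIN_APPROX_NONE)[0]:
        if not a[0]<cv2.contourArea(c)<a[1]:continue
        P=cast(n,c.reshape(-1,2),z)[:,:2]
        (x,y),(w,h),ang=cv2.minAreaRect((P*1000).astype(np.float32))
        if w<h:w,h,ang=h,w,ang+90
        ang=(ang+90)%180-90
        out.append((round(x/1000,4),round(y/1000,4),round(np.radians(ang),3),round(w),round(h),c.reshape(-1,2).mean(0).round().tolist()))
    return out
def tool():
    o=ctrl.get_obs();R=Ro.from_rotvec(o['tool_rot'])
    return o['t'],o['tool_pos'],R,o
def go(x,y,z,yaw):
    """shift in tool axes (cm) and turn about tool z to get TCP at xyz, jaws (tool y) square to yaw"""
    t,p,R,o=tool();s=R.inv().apply(np.array([x,y,z])-p)*100
    tx=R.apply([1,0,0]);cur=np.arctan2(tx[1],tx[0]);dy=(yaw-cur+np.pi/2)%np.pi-np.pi/2
    T=Ro.from_euler('z',yaw if abs((yaw-cur+np.pi)%(2*np.pi)-np.pi)<np.pi/2 else yaw+np.pi)*Ro.from_euler('x',np.pi)
    rv=(R.inv()*T).as_rotvec()
    print('t %.2f pos %s yaw %.4f tilt %s'%(t,p.round(4),cur,R.apply([0,0,1]).round(4)),'shift(cm, present axes)',s.round(2),'turn',rv.round(4),'op %.4f'%o['opening'],'F',o['contact_force'].round(1),'q6 %.2f'%o['q'][5])
E
python3 - <<'E'
from h import *
f=np.load('top0.npz');d=f['d']
W=cloud('top',d)
for u,v in((250,250),(313,240),(321,212),(313,251),(321,200),(220,207),(404,211),(407,266)):print(u,v,W[v,u].round(4),f['im'][v,u])
print('tiers');[print(r) for r in rects('top',d,.033,.047,.04,(60,900))]
print('housing');[print(r) for r in rects('top',d,.026,.047,.034,(900,5000))]
print('lid');[print(r) for r in rects('top',d,.056,.075,.064,(60,900))]
E
```

```text
250 250 [ 0.44    0.1986 -0.0019] [190 191 193]
313 240 [0.4718 0.0094 0.0371] [191 190 194]
321 212 [ 0.5521 -0.012   0.0603] [166 105  65]
313 251 [0.439  0.0084 0.0524] [193  66  61]
321 200 [ 0.5824 -0.0109  0.0911] [109  69  48]
220 207 [0.5641 0.2895 0.0294] [193 193 197]
404 211 [ 0.5655 -0.2607  0.0294] [190 190 194]
407 266 [ 0.4029 -0.269   0.0247] [191 191 195]
tiers
(0.4062, -0.2688, np.float64(-0.286), 120, 65, [408.0, 265.0])
(0.3899, 0.8812, np.float64(-0.139), 104, 90, [16.0, 260.0])
(0.5676, -0.2619, np.float64(0.158), 120, 66, [405.0, 210.0])
(0.5753, 0.8652, np.float64(-1.568), 101, 72, [25.0, 198.0])
(0.5669, 0.2907, np.float64(0.386), 121, 65, [219.0, 206.0])
(0.742, -0.5483, np.float64(-1.269), 103, 67, [496.0, 154.0])
housing
(0.5303, -0.0021, np.float64(-0.113), 269, 99, [317.0, 221.0])
lid
(0.3949, 0.8651, np.float64(0.145), 99, 56, [8.0, 260.0])
(0.5721, -0.7167, np.float64(1.291), 286, 16, [559.0, 210.0])
(0.5875, -0.0095, np.float64(-0.136), 121, 64, [320.0, 200.0])
(0.6519, 0.8841, np.float64(-0.348), 63, 39, [16.0, 171.0])
(0.6617, 0.5887, np.float64(-0.483), 110, 13, [118.0, 169.0])
(0.7427, 0.1404, np.float64(-0.49), 73, 55, [271.0, 148.0])
(0.7585, -0.3183, np.float64(-0.013), 75, 72, [426.0, 146.0])
(0.7387, 0.8654, np.float64(-0.527), 76, 33, [27.0, 143.0])
(0.8221, -0.6098, np.float64(1.565), 188, 9, [521.0, 128.0])
(0.7587, 0.9095, np.float64(0.136), 72, 67, [13.0, 135.0])
(0.8221, -0.0171, np.float64(1.568), 786, 11, [325.0, 123.0])
(0.8223, 0.7826, np.float64(-1.57), 347, 9, [58.0, 116.0])
```

```bash
python3 - <<'E'
from h import *
go(.5875,-.0095,.2,-.12)
E
```

```text
t 0.10 pos [ 0.2041 -0.5902  0.2522] yaw 0.3328 tilt [-4.0e-04  1.8e-03 -1.0e+00] shift(cm, present axes) [ 55.21 -42.35   5.31] turn [-1.900e-03  2.000e-04  4.528e-01] op 0.0853 F [ 0.4  0.6 -0.4] q6 -0.12
```

Emit:
{"method": "jog_arm", "body": {
  "deltas": [
    [0,0,0,3.07,-2.35,0,0.6],
    [0,0,0,3.07,-2.35,0,0.6],
    [0,0,0,3.07,-2.35,0,0.6],
    [0,0,0,3.07,-2.35,0,0.6],
    [0,0,0,3.07,-2.35,0,0.6],
    [0,0,0,3.07,-2.35,0,0.6],
    [0,0,0,3.07,-2.35,0,0.6],
    [0,0,0,3.07,-2.35,0,0.6],
    [0,0,0,3.07,-2.35,0,0.6],
    [0,0,0,3.07,-2.35,0,0.6],
    [0,0,0,3.07,-2.35,0,0.6],
    [0,0,0,3.07,-2.35,0,0.6]
  ],
  "grip_force": 40
}}

```text
t: 1.1
tool_pos: [0.4607, -0.2019, 0.2529]
tool_rot: [-3.098, -0.52, 0.0]
contact_force: [1.0, -0.1, 0.6]
opening: 0.0513
```

Emit:
{"method": "jog_arm", "body": {
  "deltas": [
    [0,0,0,3.07,-2.35,0,0.6],
    [0,0,0,3.07,-2.35,0,0.6],
    [0,0,0,3.07,-2.35,0,0.6],
    [0,0,0,3.07,-2.35,0,0.6],
    [0,0,0.11,0,0,1,0.6],
    [0,0,0.11,0,0,1,0.6],
    [0,0,0.11,0,0,1,0.6],
    [0,0,0.11,0,0,1,0.6],
    [0,0,0.013,0,0,0,0.6],
    [0,0,0,0,0,0,0.6]
  ]
}}

```text
t: 1.93
tool_pos: [0.545, -0.0747, 0.2123]
tool_rot: [-3.136, 0.185, 0.003]
contact_force: [0.5, 0.7, 0.2]
opening: 0.0512
```

```bash
python3 - <<'E'
from h import *
go(.5875,-.0095,.082,-.125)
E
```

```text
t 1.93 pos [ 0.545  -0.0747  0.2123] yaw -0.1181 tilt [-2.1e-03  6.0e-04 -1.0e+00] shift(cm, present axes) [ 3.48 -6.97 13.02] turn [-0.0003  0.0022  0.0069] op 0.0512 F [0.5 0.7 0.2] q6 1.42
```

Emit:
{"method": "jog_arm", "body": {
  "deltas": [
    [0,0.002,0.007,1.74,-3.48,0,0.6],
    [0,0,0,1.74,-3.48,0,0.6],
    [0,0,0,0,0,4,0.6],
    [0,0,0,0,0,3,0.6],
    [0,0,0,0,0,2.5,0.6],
    [0,0,0,0,0,1.5,0.6],
    [0,0,0,0,0,0.7,0.6],
    [0,0,0,0,0,0,0.6]
  ]
}}

```text
t: 2.6
tool_pos: [0.5881, -0.0101, 0.0949]
tool_rot: [-3.135, 0.198, 0.001]
contact_force: [-0.7, 0.7, 0.6]
opening: 0.0513
```

```bash
python3 - <<'E'
from h import *
go(.5875,-.0095,.092,-.125)
im,d=vision.get_image('scene'); cv2.imwrite('pics/s1.png',cv2.resize(im[100:300,220:480,::-1],None,fx=3,fy=3))
E
```

```text
t 2.60 pos [ 0.5881 -0.0101  0.0949] yaw -0.1259 tilt [-8.e-04  1.e-04 -1.e+00] shift(cm, present axes) [-0.06 -0.05  0.29] turn [-0.      0.0008 -0.0009] op 0.0513 F [-0.7  0.7  0.6] q6 1.55
```

View pics/s1.png

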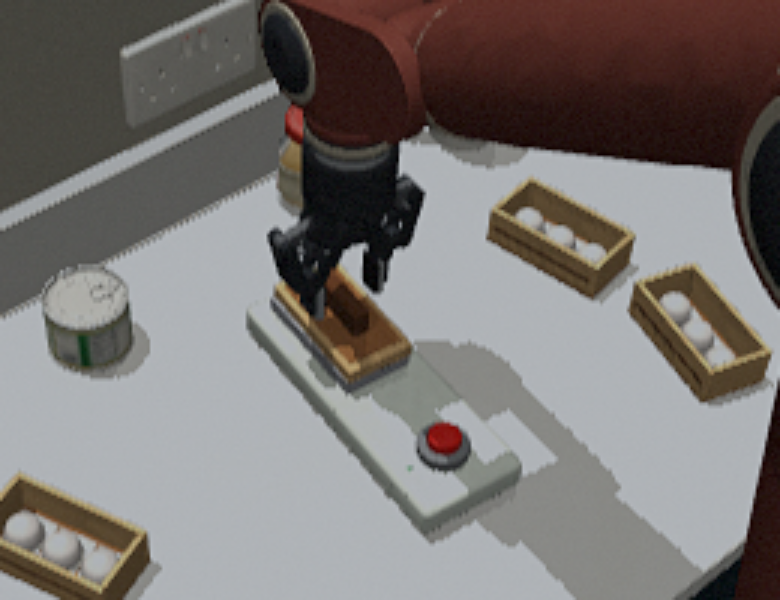

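Emit:
{"method": "jog_arm", "body": {
  "deltas": [
    [0,0,0,0,0,0.2,0],
    [0,0,0,0,0,0,0],
    [0,0,0,0,0,0,0],
    [0,0,0,0,0,0,0],
    [0,0,0,0,0,0,0],
    [0,0,0,0,0,-1,0],
    [0,0,0,0,0,-1.5,0],
    [0,0,0,0,0,-1.5,0],
    [0,0,0,0,0,0,0]
  ],
  "grip_force": 60
}}

```text
t: 3.4
tool_pos: [0.5906, -0.0103, 0.1378]
tool_rot: [3.135, -0.199, 0.011]
contact_force: [0.7, 0.9, -0.9]
opening: 0.0142
```

Emit:
{"method": "jog_arm", "body": {
  "deltas": [
    [0,0,0,-1,-1.1,0,0],
    [0,0,0,-2,-2.3,0,0],
    [0,0,0,-2.3,-2.7,0,0],
    [0,0,0,-2.3,-2.7,0,0],
    [0,0,0,-2.3,-2.7,0,0],
    [0,0,0,-2.3,-2.7,0,0],
    [0,0,0,-2.1,-2.5,0,0],
    [0,0,0,-1.3,-1.5,0,0],
    [0,0,0,-0.7,-0.9,0,0],
    [0,0,0,0,0,0,0]
  ]
}}

```text
t: 4.23
tool_pos: [0.4492, 0.2015, 0.1327]
tool_rot: [3.135, -0.195, -0.0]
contact_force: [0.4, -0.9, -0.8]
opening: 0.0144
```

```bash
python3 - <<'E'
from h import *
go(.45,.2,.043,-.125)
for n in('top','scene'):
    im,d=vision.get_image(n);cv2.imwrite(f'pics/{n}2.png',im[:,:,::-1]);np.savez(n+'2.npz',im=im,d=d)
    for r in rects(n,d,.043,.056,.05,(60,2500)):
        if abs(r[1])<.3:print(n,r)
    for r in rects(n,d,.028,.039,.034,(60,6000)):
        if abs(r[1])<.3:print(n,'hous',r)
E
```

```text
t 4.23 pos [0.4492 0.2015 0.1327] yaw -0.1240 tilt [-3.e-04 -4.e-04 -1.e+00] shift(cm, present axes) [0.1  0.14 8.97] turn [0.0005 0.0003 0.001 ] op 0.0144 F [ 0.4 -0.9 -0.8] q6 1.97
top (0.442, 0.0085, np.float64(-1.547), 41, 40, [313.0, 250.0])
top (0.59, -0.0089, np.float64(-0.113), 120, 64, [320.0, 200.0])
top (0.7458, 0.1458, np.float64(-1.544), 72, 72, [270.0, 146.0])
top hous (0.5303, -0.0021, np.float64(-0.113), 269, 99, [317.0, 221.0])
scene (0.4367, 0.0137, np.float64(-0.742), 44, 41, [367.0, 247.0])
scene (0.5423, 0.0246, np.float64(0.582), 49, 24, [336.0, 223.0])
scene (0.7441, 0.1497, np.float64(0.271), 82, 72, [248.0, 200.0])
scene (0.8211, 0.1845, np.float64(-1.566), 321, 20, [216.0, 193.0])
scene hous (0.5669, 0.2932, np.float64(0.384), 126, 71, [238.0, 277.0])
scene hous (0.4919, 0.0056, np.float64(-0.121), 199, 101, [354.0, 241.0])
scene hous (0.8219, 0.1987, np.float64(-1.564), 295, 18, [213.0, 199.0])
```

View pics/top2.png

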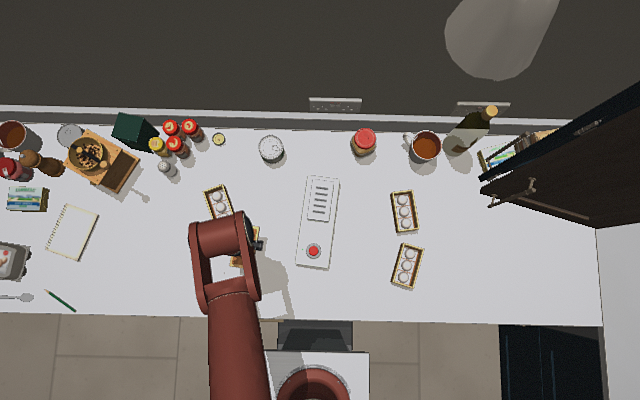

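The plinth is clear at (320,200): seat (0.590,-0.009), yaw -0.113. The lid is held at (245,245). I'm setting it down now.

Emit:
{"method": "jog_arm", "body": {
  "deltas": [
    [0,0,0,0,0,2,0],
    [0,0,0,0,0,3,0],
    [0,0,0,0,0,2,0],
    [0,0,0,0,0,1,0],
    [0,0,0,0,0,0.5,0],
    [0,0,0,0,0,0.25,0],
    [0,0,0,0,0,0,0]
  ]
}}

```text
t: 4.92
tool_pos: [0.4526, 0.1998, 0.0473]
tool_rot: [-3.135, 0.201, -0.005]
contact_force: [0.2, 0.1, -1.9]
opening: 0.0143
```

Emit:
{"method": "jog_arm", "body": {
  "deltas": [
    [0,0,0,0,0,0.1,0],
    [0,0,0,0,0,0.1,0],
    [0,0,0,0,0,0,0]
  ]
}}

```text
t: 5.17
tool_pos: [0.453, 0.2003, 0.0463]
tool_rot: [-3.135, 0.199, -0.008]
contact_force: [-0.1, -0.9, 3.6]
opening: 0.0146
```

Emit:
{"method": "jog_arm", "body": {
  "deltas": [
    [0,0,0,0,0,0,0.5],
    [0,0,0,0,0,0,0.5],
    [0,0,0,0,0,0,0.5],
    [0,0,0,0,0,-2,0.6],
    [0,0,0,0,0,-4,1],
    [0,0,0,0,0,-4,1],
    [0,0,0,0,0,0,1]
  ]
}}

```text
t: 5.75
tool_pos: [0.4563, 0.2015, 0.1535]
tool_rot: [-3.13, 0.199, -0.026]
contact_force: [1.6, 0.3, 2.5]
opening: 0.085
```

```bash
python3 - <<'E'
from h import *
go(.5669,.2907,.14,.386)
E
```

```text
t 5.75 pos [0.4563 0.2015 0.1535] yaw -0.1270 tilt [ 0.0166  0.0038 -0.9999] shift(cm, present axes) [  9.82 -10.24   1.57] turn [-0.0017 -0.0172 -0.5129] op 0.0850 F [1.6 0.3 2.5] q6 1.96
```

Emit:
{"method": "jog_arm", "body": {
  "deltas": [
    [0,0,0,2.4,-2.5,0,1],
    [0,0,0,2.5,-2.6,0,1],
    [0,0,0,2.5,-2.6,0,1],
    [0,0,0,2.4,-2.5,0,1],
    [0,0,-0.11,0,0,0.5,1],
    [0,0,-0.11,0,0,0.5,1],
    [0,0,-0.11,0,0,0.5,1],
    [0,0,-0.11,0,0,0,1],
    [0,0,-0.073,0,0,0,1],
    [0,0,0,0,0,0,1]
  ]
}}

```text
t: 6.58
tool_pos: [0.5614, 0.2888, 0.1291]
tool_rot: [3.082, 0.604, 0.002]
contact_force: [-1.5, 0.2, 0.0]
opening: 0.0854
```

```bash
python3 - <<'E'
from h import *
go(.5669,.2907,.031,.386)
E
```

```text
t 6.58 pos [0.5614 0.2888 0.1291] yaw 0.3870 tilt [ 1.4e-03 -4.0e-04 -1.0e+00] shift(cm, present axes) [0.57 0.02 9.81] turn [ 0.0009 -0.0012  0.001 ] op 0.0854 F [-1.5  0.2  0. ] q6 1.54
```

Emit:
{"method": "jog_arm", "body": {
  "deltas": [
    [0,0,0,0.55,0,1,1],
    [0,0,0,0,0,3,1],
    [0,0,0,0,0,3,1],
    [0,0,0,0,0,2,1],
    [0,0,0,0,0,0.8,1],
    [0,0,0,0,0,0,1]
  ]
}}

```text
t: 7.08
tool_pos: [0.5649, 0.2901, 0.0282]
tool_rot: [3.082, 0.6, -0.006]
contact_force: [-0.5, -0.4, 0.7]
opening: 0.0853
```

```bash
python3 - <<'E'
from h import *
go(.5669,.2907,.031,.386)
E
```

```text
t 7.08 pos [0.5649 0.2901 0.0282] yaw 0.3847 tilt [-0.0034 -0.0022 -1.    ] shift(cm, present axes) [ 0.21  0.02 -0.28] turn [ 0.0008  0.004  -0.0013] op 0.0853 F [-0.5 -0.4  0.7] q6 1.54
```

Emit:
{"method": "jog_arm", "body": {
  "deltas": [
    [0,0,0,0.15,0,-0.2,1],
    [0,0,0,0,0,0,1],
    [0,0,0,0,0,0,0.4],
    [0,0,0,0,0,0,0.4],
    [0,0,0,0,0,0,0.4],
    [0,0,0,0,0,0,0.4],
    [0,0,0,0,0,0,0.4]
  ],
  "grip_force": 60
}}

```text
t: 7.67
tool_pos: [0.5699, 0.2921, 0.0362]
tool_rot: [-3.083, -0.602, -0.009]
contact_force: [-0.3, -0.2, 6.2]
opening: 0.0631
```

```bash
python3 - <<'E'
from h import *
go(.5669,.2907,.031,.386)
E
```

```text
t 7.67 pos [0.5699 0.2921 0.0362] yaw 0.3856 tilt [ 0.0058  0.0014 -1.    ] shift(cm, present axes) [-0.33  0.01  0.52] turn [ 0.0009 -0.0059 -0.0004] op 0.0631 F [-0.3 -0.2  6.2] q6 1.54
```

Emit:
{"method": "jog_arm", "body": {
  "deltas": [
    [0,0,0,0,0,0,0.4],
    [0,0,0,0,0,0,0.4],
    [0,0,0,0,0,0,0.4]
  ]
}}

```text
t: 7.92
tool_pos: [0.5699, 0.2921, 0.0362]
tool_rot: [-3.083, -0.602, -0.009]
contact_force: [0.1, 0.2, 5.8]
opening: 0.0629
```

```bash
python3 - <<'E'
from h import *
go(.5669,.2907,.031,.386)
E
```

```text
t 7.92 pos [0.5699 0.2921 0.0362] yaw 0.3857 tilt [ 0.0058  0.0014 -1.    ] shift(cm, present axes) [-0.33  0.01  0.52] turn [ 0.0009 -0.0059 -0.0003] op 0.0629 F [0.1 0.2 5.8] q6 1.54
```

Emit:
{"method": "jog_arm", "body": {
  "deltas": [
    [0,0,0,0,0,-0.6,0.4],
    [0,0,0,0,0,-1.5,0.4],
    [0,0,0,0,0,-2.5,0.4],
    [0,0,0,0,0,-2.5,0.4],
    [0,0,0,0,0,-1,0.4],
    [0,0,0,0,0,0,0.4],
    [0,0,0,0,0,0,0.4]
  ]
}}

```text
t: 8.5
tool_pos: [0.5682, 0.2914, 0.1153]
tool_rot: [3.083, 0.602, 0.005]
contact_force: [-0.6, 0.1, -1.1]
opening: 0.0626
```

```bash
python3 - <<'E'
from h import *
go(.5933,-.0093,.12,-.113)
for n in('top','scene'):
    im,d=vision.get_image(n);cv2.imwrite(f'pics/{n}3.png',im[:,:,::-1]);np.savez(n+'3.npz',im=im,d=d)
E
```

```text
t 8.50 pos [0.5682 0.2914 0.1153] yaw 0.3858 tilt [ 3.e-03  1.e-04 -1.e+00] shift(cm, present axes) [-8.99 28.81 -0.47] turn [ 3.000e-04 -3.000e-03  4.988e-01] op 0.0626 F [-0.6  0.1 -1.1] q6 1.54
```

View pics/scene3.png

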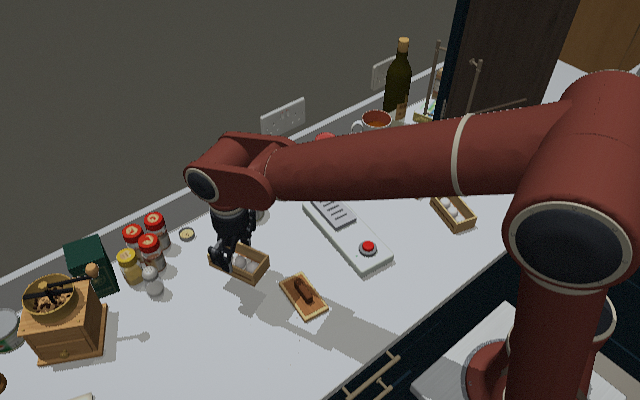

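The tier is held at (240,262) and the lid lies at (304,293). I'm carrying the tier to the plinth.

Emit:
{"method": "jog_arm", "body": {
  "deltas": [
    [0,0,0,-0.5,1.6,0,0.4],
    [0,0,0,-1,3.2,0,0.4],
    [0,0,0,-1,3.2,0,0.4],
    [0,0,0,-1,3.2,0,0.4],
    [0,0,0,-1,3.2,0,0.4],
    [0,0,0,-1,3.2,0,0.4],
    [0,0,0,-1,3.2,0,0.4],
    [0,0,0,-1,3.2,0,0.4],
    [0,0,0,-1,3.2,0,0.4],
    [0,0,0,-0.5,1.6,0,0.4],
    [0,0,0,0,0,0,0.4]
  ]
}}

```text
t: 9.52
tool_pos: [0.5921, -0.0126, 0.1127]
tool_rot: [3.084, 0.596, -0.002]
contact_force: [-0.8, 0.0, -2.1]
opening: 0.0627
```

Emit:
{"method": "jog_arm", "body": {
  "deltas": [
    [0,0,0.1,0,0,0,0.4],
    [0,0,0.1,0,0,0,0.4],
    [0,0,0.1,0,0,0,0.4],
    [0,0,0.1,0,0,0,0.4],
    [0,0,0.1,0,0,0,0.4],
    [0,0,0,0,0,0,0.4],
    [0,0,0,0,0,0,0.4]
  ]
}}

```text
t: 10.1
tool_pos: [0.5922, -0.0084, 0.1134]
tool_rot: [-3.136, 0.174, 0.001]
contact_force: [0.9, 0.3, -1.1]
opening: 0.0625
```

```bash
python3 - <<'E'
from h import *
go(.5933,-.0093,.0862,-.113)
E
```

```text
t 10.10 pos [ 0.5922 -0.0084  0.1134] yaw -0.1110 tilt [-5.e-04  3.e-04 -1.e+00] shift(cm, present axes) [0.12 0.07 2.72] turn [-0.0003  0.0006  0.002 ] op 0.0625 F [ 0.9  0.3 -1.1] q6 1.54
```

Emit:
{"method": "jog_arm", "body": {
  "deltas": [
    [0,0,0.002,0.12,0.07,1.2,0.4],
    [0,0,0,0,0,1,0.4],
    [0,0,0,0,0,0.2,0.4],
    [0,0,0,0,0,0,0.4],
    [0,0,0,0,0,0,0.4]
  ]
}}

```text
t: 10.52
tool_pos: [0.5938, -0.0101, 0.09]
tool_rot: [-3.136, 0.182, -0.001]
contact_force: [0.1, -0.6, -1.1]
opening: 0.0626
```

```bash
python3 - <<'E'
from h import *
go(.5933,-.0093,.0862,-.113)
im,d=vision.get_image('scene'); cv2.imwrite('pics/s4.png',cv2.resize(im[120:300,220:450,::-1],None,fx=3.4,fy=3.3))
E
```

```text
t 10.52 pos [ 0.5938 -0.0101  0.09  ] yaw -0.1158 tilt [ 6.e-04 -0.e+00 -1.e+00] shift(cm, present axes) [-0.06 -0.07  0.38] turn [-0.0001 -0.0006 -0.0028] op 0.0626 F [ 0.1 -0.6 -1.1] q6 1.54
```

View pics/s4.png

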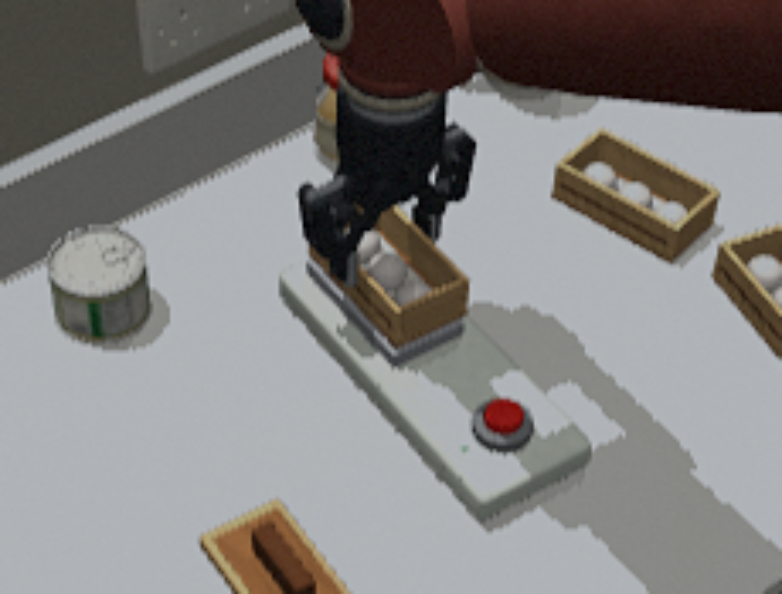

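The tier hovers just above the plinth, well aligned by eye. Lowering it the last few millimetres.

Emit:
{"method": "jog_arm", "body": {
  "deltas": [
    [0,0,-0.002,-0.05,-0.06,0.2,0.4],
    [0,0,0,0,0,0.1,0.4],
    [0,0,0,0,0,0.1,0.4],
    [0,0,0,0,0,0,0.4],
    [0,0,0,0,0,0,0.4]
  ]
}}

```text
t: 10.98
tool_pos: [0.5938, -0.0095, 0.0869]
tool_rot: [3.136, -0.179, 0.003]
contact_force: [0.0, 0.5, -1.2]
opening: 0.0627
```

```bash
python3 - <<'E'
from h import *
go(.5933,-.0093,.0862,-.113)
E
```

```text
t 10.98 pos [ 0.5938 -0.0095  0.0869] yaw -0.1142 tilt [ 2.1e-03 -3.0e-04 -1.0e+00] shift(cm, present axes) [-0.06 -0.01  0.07] turn [ 0.     -0.0021 -0.0012] op 0.0627 F [ 0.   0.5 -1.2] q6 1.54
```

Lower until contact, then release, lift and move to the right towards tier 2.

Emit:
{"method": "jog_arm", "body": {
  "deltas": [
    [0,0,0,-0.03,0,0.1,0.4],
    [0,0,0,0,0,0.1,0.4],
    [0,0,0,0,0,0,0.4]
  ]
}}

```text
t: 11.23
tool_pos: [0.5939, -0.0095, 0.0862]
tool_rot: [3.136, -0.179, 0.004]
contact_force: [-3.2, 0.9, 4.1]
opening: 0.0627
```

Emit:
{"method": "jog_arm", "body": {
  "deltas": [
    [0,0,0,0,0,0,1],
    [0,0,0,0,0,0,1],
    [0,0,0,0,0,0,1],
    [0,0,0,0,0,0,1],
    [0,0,0,0,0,-2,1],
    [0,0,0,0,0,-3,1],
    [0,0,0,0,0,-3,1],
    [0,0,0,0,0,-2,1],
    [0,0,0,0,0,0,1]
  ]
}}

```text
t: 11.98
tool_pos: [0.5964, -0.0098, 0.1912]
tool_rot: [3.135, -0.179, 0.019]
contact_force: [1.8, 0.5, 0.7]
opening: 0.0853
```

```bash
python3 - <<'E'
from h import *
go(.5676,-.2619,.14,.158)
E
```

```text
t 11.98 pos [ 0.5964 -0.0098  0.1912] yaw -0.1141 tilt [ 0.0122 -0.0016 -0.9999] shift(cm, present axes) [-0.06 25.37  5.13] turn [ 0.0019 -0.0122 -0.2721] op 0.0853 F [1.8 0.5 0.7] q6 1.54
```

Emit:
{"method": "jog_arm", "body": {
  "deltas": [
    [0,0,0,0,2.5,0,1],
    [0,0,0,0,3.6,0,1],
    [0,0,0,0,3.6,0,1],
    [0,0,0,0,3.6,0,1],
    [0,0,0,0,3.6,0,1],
    [0,0,0,0,3.6,0,1],
    [0,0,0,0,3.6,0,1],
    [0,0,-0.07,0,1.3,1,1],
    [0,0,-0.1,0,0,2,1],
    [0,0,-0.1,0,0,2,1],
    [0,0,0,0,0,0,1],
    [0,0,0,0,0,0,1]
  ]
}}

```text
t: 12.98
tool_pos: [0.5631, -0.261, 0.1324]
tool_rot: [-3.13, -0.24, 0.003]
contact_force: [1.1, -0.7, 0.4]
opening: 0.0855
```

```bash
python3 - <<'E'
from h import *
go(.5676,-.2619,.034,.158)
im,d=vision.get_image('top');np.savez('top5.npz',im=im,d=d)
for lo,hi,z in((.08,.097,.09),(.045,.056,.05),(.033,.045,.04),(.009,.02,.014)):
    for r in rects('top',d,lo,hi,z,(60,900)):
        if abs(r[1])<.4:print(z,r)
E
```

```text
t 12.98 pos [ 0.5631 -0.261   0.1324] yaw 0.1532 tilt [-0.0021  0.0023 -1.    ] shift(cm, present axes) [0.45 0.18 9.83] turn [-0.0026  0.0018 -0.0048] op 0.0855 F [ 1.1 -0.7  0.4] q6 0.86
0.09 (0.5919, -0.0115, np.float64(-0.113), 121, 64, [321.0, 197.0])
0.09 (0.7723, -0.3119, np.float64(1.011), 110, 57, [427.0, 139.0])
0.09 (0.8256, 0.0641, np.float64(1.571), 949, 18, [298.0, 119.0])
0.05 (0.4406, 0.0076, np.float64(1.056), 41, 40, [313.0, 249.0])
0.05 (0.5953, -0.0255, np.float64(-0.103), 106, 27, [328.0, 199.0])
0.05 (0.5984, 0.0035, np.float64(-0.114), 105, 23, [315.0, 197.0])
0.05 (0.7459, 0.1459, np.float64(0.485), 75, 71, [271.0, 148.0])
0.04 (0.4505, 0.1977, np.float64(-0.129), 59, 17, [248.0, 246.0])
0.04 (0.5945, -0.0519, np.float64(-0.112), 118, 14, [335.0, 199.0])
0.014 (0.0808, 0.0427, np.float64(-0.788), 80, 35, [297.0, 379.0])
0.014 (0.4508, 0.1979, np.float64(-0.13), 120, 64, [250.0, 246.0])
```

```bash
python3 - <<'E'
from h import *
im,d=vision.get_image('scene');np.savez('scene5.npz',im=im,d=d)
a=cv2.resize(im[170:260,290:390,::-1],None,fx=6,fy=6,interpolation=cv2.INTER_CUBIC)
cv2.imwrite('pics/s5.png',a)
def box(cx,cy,z,yaw,l=.12,w=.064):
    R=np.array([[np.cos(yaw),-np.sin(yaw)],[np.sin(yaw),np.cos(yaw)]])
    return np.c_[np.array([[-l,-w],[l,-w],[l,w],[-l,w]])/2@R.T+[cx,cy],[z]*4]
W=cloud('scene',d)
for z in (.09,):
  for r in rects('scene',d,.082,.097,.09,(40,2500)):
    if abs(r[1])<.2:print(r)
print(project('scene',box(.59,-.0089,.05,-.113)).round(1))
E
```

```text
(0.0019, 0.063, np.float64(0.032), 60, 17, [512.0, 390.0])
(0.5902, -0.0074, np.float64(-0.095), 127, 69, [333.0, 197.0])
(0.7537, -0.1168, np.float64(0.75), 60, 39, [325.0, 147.0])
(0.8219, -0.0342, np.float64(1.468), 801, 94, [280.0, 151.0])
[[356.8 216.9]
 [330.4 188.8]
 [310.  198. ]
 [335.9 227.1]]
```

View pics/s5.png

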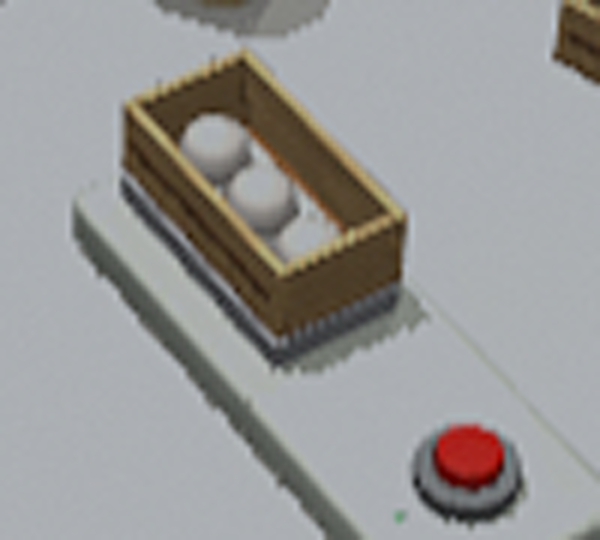

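The picture shows a thin bright strip of plinth along the +y side and the front of the tier, agreeing with the numbers: the tier is about 2 mm off in +x and 2.6 mm in -y. I'll regrasp it and shift it.

```bash
python3 - <<'E'
from h import *
go(.591,-.0095,.14,-.113)
E
```

```text
t 13.08 pos [ 0.5649 -0.2617  0.1355] yaw 0.1542 tilt [ 2.7e-03 -6.0e-04 -1.0e+00] shift(cm, present axes) [  6.46 -24.52  -0.46] turn [ 0.0007 -0.0027  0.2672] op 0.0857 F [1.2 0.3 0.2] q6 0.86
```

Emit:
{"method": "jog_arm", "body": {
  "deltas": [
    [0,0,0,0.6,-2.2,-1,1],
    [0,0,0,0.9,-3.5,-1,1],
    [0,0,0,0.9,-3.5,0,1],
    [0,0,0,0.9,-3.5,0,1],
    [0,0,0,0.9,-3.5,0,1],
    [0,0,0,0.9,-3.5,0,1],
    [0,0,0,0.9,-3.5,0,1],
    [0,0,0.1,0.4,-1.3,0,1],
    [0,0,0.1,0,0,0,1],
    [0,0,0.067,0,0,0,1],
    [0,0,0,0,0,0,1],
    [0,0,0,0,0,0,1]
  ]
}}

```text
t: 14.08
tool_pos: [0.5904, -0.0095, 0.1564]
tool_rot: [3.136, -0.172, 0.007]
contact_force: [-0.6, 0.4, 0.2]
opening: 0.0854
```

```bash
python3 - <<'E'
from h import *
go(.591,-.0095,.082,-.113)
E
```

```text
t 14.08 pos [ 0.5904 -0.0095  0.1564] yaw -0.1096 tilt [ 4.5e-03 -6.0e-04 -1.0e+00] shift(cm, present axes) [ 0.03 -0.01  7.44] turn [ 0.0001 -0.0045  0.0034] op 0.0854 F [-0.6  0.4  0.2] q6 1.54
```

Emit:
{"method": "jog_arm", "body": {
  "deltas": [
    [0,-0.003,0.003,0,0,2.5,1],
    [0,0,0,0,0,3,1],
    [0,0,0,0,0,1.3,1],
    [0,0,0,0,0,0.4,1],
    [0,0,0,0,0,0,1],
    [0,0,0,0,0,0,0.4],
    [0,0,0,0,0,0,0.4],
    [0,0,0,0,0,0,0.4],
    [0,0,0,0,0,0,0.4],
    [0,0,0,0,0,0,0.4],
    [0,0,0,0,0,-0.3,0.4],
    [0,0,0,0,0,0,0.4]
  ]
}}

```text
t: 15.08
tool_pos: [0.5898, -0.0098, 0.0864]
tool_rot: [3.136, -0.179, -0.001]
contact_force: [0.2, -0.5, -1.5]
opening: 0.0627
```

```bash
python3 - <<'E'
from h import *
go(.591,-.0069,.086,-.113)
E
```

```text
t 15.08 pos [ 0.5898 -0.0098  0.0864] yaw -0.1141 tilt [-5.e-04  0.e+00 -1.e+00] shift(cm, present axes) [ 0.09 -0.3   0.04] turn [ 0.      0.0005 -0.0011] op 0.0627 F [ 0.2 -0.5 -1.5] q6 1.54
```

Emit:
{"method": "jog_arm", "body": {
  "deltas": [
    [0,0,0,-0.23,-0.26,0,0.4],
    [0,0,0,0,0,0,0.4],
    [0,0,0,0,0,0,0.4]
  ]
}}

```text
t: 15.33
tool_pos: [0.5872, -0.0066, 0.0855]
tool_rot: [-3.136, 0.179, 0.003]
contact_force: [-1.3, 0.4, -0.5]
opening: 0.0631
```

Emit:
{"method": "jog_arm", "body": {
  "deltas": [
    [0,0,0,0,0,0.2,0.4],
    [0,0,0,0,0,0.15,0.4],
    [0,0,0,0,0,0.1,0.4],
    [0,0,0,0,0,0,0.4]
  ]
}}

```text
t: 15.67
tool_pos: [0.5883, -0.0068, 0.0852]
tool_rot: [-3.136, 0.179, 0.002]
contact_force: [-11.1, 1.6, 18.8]
opening: 0.0626
```

Emit:
{"method": "jog_arm", "body": {
  "deltas": [
    [0,0,0,0,0,0,1],
    [0,0,0,0,0,0,1],
    [0,0,0,0,0,0,1],
    [0,0,0,0,0,0,1],
    [0,0,0,0,0,-2,1],
    [0,0,0,0,0,-3,1],
    [0,0,0,0,0,-3,1],
    [0,0,0,0,0,-2,1],
    [0,0,0,0,0,0,1]
  ]
}}

```text
t: 16.42
tool_pos: [0.5907, -0.0074, 0.1871]
tool_rot: [3.136, -0.179, 0.013]
contact_force: [0.4, -0.2, 0.9]
opening: 0.0851
```

```bash
python3 - <<'E'
from h import *
go(.5676,-.2619,.14,.158)
E
```

```text
t 16.42 pos [ 0.5907 -0.0074  0.1871] yaw -0.1142 tilt [ 0.0084 -0.0012 -1.    ] shift(cm, present axes) [ 0.56 25.55  4.72] turn [ 0.0014 -0.0084 -0.2722] op 0.0851 F [ 0.4 -0.2  0.9] q6 1.55
```

Emit:
{"method": "jog_arm", "body": {
  "deltas": [
    [0,-0.005,0,0,2.5,0,1],
    [0,0,0,0.1,3.6,0,1],
    [0,0,0,0.1,3.6,0,1],
    [0,0,0,0.1,3.6,0,1],
    [0,0,0,0.1,3.6,0,1],
    [0,0,0,0.1,3.6,0,1],
    [0,0,0,0.1,3.6,0,1],
    [0,0,-0.07,0,1.3,1,1],
    [0,0,-0.1,0,0,2,1],
    [0,0,-0.1,0,0,2,1],
    [0,0,0,0,0,0,1],
    [0,0,0,0,0,0,1]
  ]
}}

```text
t: 17.42
tool_pos: [0.563, -0.2592, 0.1285]
tool_rot: [-3.128, -0.24, 0.016]
contact_force: [-1.2, -0.1, 0.8]
opening: 0.0854
```

```bash
python3 - <<'E'
from h import *
go(.568,-.261,.034,.158)
im,d=vision.get_image('top');np.savez('top6.npz',im=im,d=d)
for lo,hi,z in((.08,.097,.09),(.009,.02,.014)):
    for r in rects('top',d,lo,hi,z,(60,900)):
        if abs(r[1])<.4:print(z,r)
E
```

```text
t 17.42 pos [ 0.563  -0.2592  0.1285] yaw 0.1531 tilt [-0.0104  0.0034 -0.9999] shift(cm, present axes) [0.56 0.31 9.45] turn [-0.005   0.0098 -0.0049] op 0.0854 F [-1.2 -0.1  0.8] q6 0.87
0.09 (0.5893, -0.0092, np.float64(-0.112), 121, 64, [320.0, 198.0])
0.09 (0.7585, -0.3117, np.float64(-1.356), 96, 87, [424.0, 142.0])
0.09 (0.8223, 0.0641, np.float64(-1.57), 949, 14, [298.0, 119.0])
0.014 (0.0791, 0.0449, np.float64(-0.875), 82, 35, [296.0, 379.0])
0.014 (0.4507, 0.1976, np.float64(-0.127), 120, 65, [250.0, 246.0])
```

Tier 1 now sits within 1 mm of the seat. On to tier 2.

Emit:
{"method": "jog_arm", "body": {
  "deltas": [
    [-0.004,0.006,-0.005,0.3,0.2,2.5,1],
    [0,0,0,0,0,3,1],
    [0,0,0,0,0,2.5,1],
    [0,0,0,0,0,1.1,1],
    [0,0,0,0,0,0,1],
    [0,0,0,0,0,0,1],
    [0,0,0,0,0,0,1]
  ]
}}

```text
t: 18.05
tool_pos: [0.5692, -0.2624, 0.0429]
tool_rot: [3.127, 0.252, 0.006]
contact_force: [-0.2, 0.1, 0.2]
opening: 0.0855
```

```bash
python3 - <<'E'
from h import *
go(.568,-.261,.034,.158)
E
```

```text
t 18.05 pos [ 0.5692 -0.2624  0.0429] yaw 0.1606 tilt [ 0.004  -0.0045 -1.    ] shift(cm, present axes) [-0.1  -0.17  0.88] turn [ 0.005  -0.0033  0.0026] op 0.0855 F [-0.2  0.1  0.2] q6 0.86
```

Emit:
{"method": "jog_arm", "body": {
  "deltas": [
    [0.004,-0.003,0.002,-0.1,-0.1,0.8,1],
    [0,0,0,0,0,0,1],
    [0,0,0,0,0,0,0.4],
    [0,0,0,0,0,0,0.4],
    [0,0,0,0,0,0,0.4],
    [0,0,0,0,0,0,0.4],
    [0,0,0,0,0,0,0.4],
    [0,0,0,0,0,0,0.4]
  ]
}}

```text
t: 18.72
tool_pos: [0.567, -0.2612, 0.033]
tool_rot: [-3.131, -0.249, 0.003]
contact_force: [0.4, -0.6, 4.1]
opening: 0.063
```

```bash
python3 - <<'E'
from h import *
go(.5676,-.2619,.034,.158)
E
```

```text
t 18.72 pos [ 0.567  -0.2612  0.033 ] yaw 0.1587 tilt [-1.9e-03  4.0e-04 -1.0e+00] shift(cm, present axes) [ 0.05  0.08 -0.1 ] turn [-0.0007  0.0018  0.0007] op 0.0630 F [ 0.4 -0.6  4.1] q6 0.86
```

Emit:
{"method": "jog_arm", "body": {
  "deltas": [
    [0,0,0,0,0,-1,0.4],
    [0,0,0,0,0,-2.5,0.4],
    [0,0,0,0,0,-3.5,0.4],
    [0,0,0,0,0,-3.5,0.4],
    [0,0,0,0,0,-2,0.4],
    [0,0,0,0,0,0,0.4],
    [0,0,0,0,0,0,0.4]
  ]
}}

```text
t: 19.3
tool_pos: [0.5673, -0.2612, 0.1587]
tool_rot: [3.132, 0.249, -0.002]
contact_force: [0.4, -0.1, -1.7]
opening: 0.0628
```

```bash
python3 - <<'E'
from h import *
go(.590,-.0068,.14,-.113)
E
```

```text
t 19.30 pos [ 0.5673 -0.2612  0.1587] yaw 0.1588 tilt [-1.e-03 -1.e-04 -1.e+00] shift(cm, present axes) [  6.27 -24.76   1.86] turn [1.000e-04 1.000e-03 2.718e-01] op 0.0628 F [ 0.4 -0.1 -1.7] q6 0.86
```

Emit:
{"method": "jog_arm", "body": {
  "deltas": [
    [0,0,0,0.5,-2,0,0.4],
    [0,0,0,0.8,-3.2,0,0.4],
    [0,0,0,0.8,-3.2,0,0.4],
    [0,0,0,0.8,-3.2,0,0.4],
    [0,0,0,0.8,-3.2,0,0.4],
    [0,0,0,0.8,-3.2,0,0.4],
    [0,0,0,0.8,-3.2,0,0.4],
    [0,0,0.09,0.6,-2.5,0,0.4],
    [0,0,0.09,0.2,-1.1,0,0.4],
    [0,0,0.09,0,0,0,0.4],
    [0,0,0,0,0,0,0.4],
    [0,0,0,0,0,0,0.4]
  ]
}}

```text
t: 20.3
tool_pos: [0.5874, -0.0062, 0.1548]
tool_rot: [-3.136, 0.17, 0.012]
contact_force: [1.1, 0.4, -0.4]
opening: 0.0631
```

```bash
python3 - <<'E'
from h import *
go(.5882,-.0068,.123,-.113)
E
```

```text
t 20.30 pos [ 0.5874 -0.0062  0.1548] yaw -0.1086 tilt [-0.0075  0.0016 -1.    ] shift(cm, present axes) [0.11 0.06 3.18] turn [-0.0008  0.0077  0.0044] op 0.0631 F [ 1.1  0.4 -0.4] q6 1.54
```

Emit:
{"method": "jog_arm", "body": {
  "deltas": [
    [0,0.003,0.004,0.05,0.05,1.2,0.4],
    [0,0,0,0,0,1.2,0.4],
    [0,0,0,0,0,0.4,0.4],
    [0,0,0,0,0,0,0.4],
    [0,0,0,0,0,0,0.4],
    [0,0,0,0,0,0,0.4]
  ]
}}

```text
t: 20.8
tool_pos: [0.5895, -0.0072, 0.1296]
tool_rot: [-3.136, 0.181, -0.0]
contact_force: [1.2, 0.2, -0.8]
opening: 0.0629
```

```bash
python3 - <<'E'
from h import *
go(.5882,-.0068,.123,-.113)
E
```

```text
t 20.80 pos [ 0.5895 -0.0072  0.1296] yaw -0.1153 tilt [ 2.e-04  8.e-04 -1.e+00] shift(cm, present axes) [-0.13 -0.03  0.66] turn [-0.0008 -0.0001 -0.0023] op 0.0629 F [ 1.2  0.2 -0.8] q6 1.55
```

Emit:
{"method": "jog_arm", "body": {
  "deltas": [
    [0,0,-0.002,-0.13,-0.03,0.3,0.4],
    [0,0,0,0,0,0.15,0.4],
    [0,0,0,0,0,0.1,0.4],
    [0,0,0,0,0,0,0.4],
    [0,0,0,0,0,0,0.4]
  ]
}}

```text
t: 21.22
tool_pos: [0.588, -0.0065, 0.124]
tool_rot: [-3.136, 0.177, 0.0]
contact_force: [0.1, 0.3, -1.0]
opening: 0.0631
```

```bash
python3 - <<'E'
from h import *
go(.5882,-.0068,.123,-.113)
E
```

```text
t 21.22 pos [ 0.588  -0.0065  0.124 ] yaw -0.1131 tilt [ 0.e+00  8.e-04 -1.e+00] shift(cm, present axes) [0.02 0.03 0.1 ] turn [-0.0008  0.     -0.0001] op 0.0631 F [ 0.1  0.3 -1. ] q6 1.55
```

Emit:
{"method": "jog_arm", "body": {
  "deltas": [
    [0,0,0,0,0,0.1,0.4],
    [0,0,0,0,0,0.05,0.4],
    [0,0,0,0,0,0,0.4]
  ]
}}

```text
t: 21.47
tool_pos: [0.5883, -0.0066, 0.1231]
tool_rot: [-3.136, 0.178, -0.001]
contact_force: [0.4, -0.5, 1.6]
opening: 0.063
```

Emit:
{"method": "jog_arm", "body": {
  "deltas": [
    [0,0,0,0,0,0,1],
    [0,0,0,0,0,0,1],
    [0,0,0,0,0,0,1],
    [0,0,0,0,0,0,1],
    [0,0,0,0,0,-1.5,1],
    [0,0,0,0,0,-2,1],
    [0,0,0,0,0,-2,1],
    [0,0,0,0,0,-1,1],
    [0,0,0,0,0,0,1]
  ]
}}

```text
t: 22.22
tool_pos: [0.5898, -0.0068, 0.1909]
tool_rot: [-3.136, 0.178, -0.009]
contact_force: [0.3, -0.0, 0.2]
opening: 0.0854
```

```bash
python3 - <<'E'
from h import *
go(.4065,-.2675,.12,-.286)
E
```

```text
t 22.22 pos [ 0.5898 -0.0068  0.1909] yaw -0.1132 tilt [ 0.0059 -0.     -1.    ] shift(cm, present axes) [-15.31  27.98   6.99] turn [-0.0011 -0.0058  0.1728] op 0.0854 F [ 0.3 -0.   0.2] q6 1.55
```

Emit:
{"method": "jog_arm", "body": {
  "deltas": [
    [0,-0.003,0,-1.3,2.4,0,1],
    [0,0,0,-1.75,3.2,0,1],
    [0,0,0,-1.75,3.2,0,1],
    [0,0,0,-1.75,3.2,0,1],
    [0,0,0,-1.75,3.2,0,1],
    [0,0,0,-1.75,3.2,0,1],
    [0,0,0,-1.75,3.2,0,1],
    [0,0,0,-1.75,3.2,0,1],
    [0,0,0,-1.75,3.2,1,1],
    [0,0,0.09,0,0,2,1],
    [0,0,0.083,0,0,2,1],
    [0,0,0,0,0,0,1]
  ]
}}

```text
t: 23.22
tool_pos: [0.401, -0.2658, 0.1322]
tool_rot: [-3.103, 0.452, 0.017]
contact_force: [-0.1, 1.7, -0.5]
opening: 0.0852
```

Emit:
{"method": "jog_arm", "body": {
  "deltas": [
    [0,0,0,0,0,0,1],
    [0,0,0,0,0,0,1]
  ]
}}

```text
t: 23.38
tool_pos: [0.4045, -0.2673, 0.1379]
tool_rot: [-3.109, 0.444, 0.005]
contact_force: [0.4, -0.5, 1.4]
opening: 0.0854
```

```bash
python3 - <<'E'
from h import *
go(.4065,-.2675,.034,-.286)
im,d=vision.get_image('top');np.savez('top7.npz',im=im,d=d)
for lo,hi,z in((.12,.137,.13),(.009,.02,.014)):
    for r in rects('top',d,lo,hi,z,(60,900)):
        if abs(r[1])<.4:print(z,r)
E
```

```text
t 23.38 pos [ 0.4045 -0.2673  0.1379] yaw -0.2839 tilt [-0.0031  0.0012 -1.    ] shift(cm, present axes) [ 0.23 -0.03 10.39] turn [-0.0003  0.0033  0.0021] op 0.0854 F [ 0.4 -0.5  1.4] q6 1.12
0.13 (0.8411, -0.2441, np.float64(1.568), 256, 8, [404.0, 111.0])
0.014 (0.0902, 0.0101, np.float64(-1.328), 103, 40, [308.0, 375.0])
0.014 (0.4508, 0.1979, np.float64(-0.127), 120, 64, [250.0, 246.0])
0.014 (0.7813, 0.3119, np.float64(0.516), 38, 36, [219.0, 139.0])
```

```bash
python3 - <<'E'
from h import *
f=np.load('top7.npz');d=f['d']
for r in rects('top',d,.115,.145,.13,(20,3000)):
    if abs(r[1])<.2:print(r)
u,v=project('top',[.59,-.009,.13])[0].astype(int);print(u,v);W=cloud('top',d)
print(W[v-24:v+25:3,u-18:u+19:3,2].round(3))
cv2.imwrite('pics/top7.png',cv2.resize(f['im'][130:290,240:440,::-1],None,fx=4,fy=3.7))
E
```

```text
(0.5885, -0.0088, np.float64(-0.119), 122, 64, [320.0, 196.0])
320 194
[[-0.     0.001  0.003 -0.    -0.    -0.     0.007 -0.003  0.002  0.006
   0.005  0.002  0.001]
 [ 0.     0.001  0.004  0.003  0.131 -0.003  0.003 -0.003 -0.005  0.001
  -0.001  0.     0.004]
 [ 0.004 -0.002  0.032  0.034  0.109  0.119  0.123  0.125  0.129  0.132
   0.128 -0.002  0.003]
 [ 0.     0.006  0.03   0.031  0.091  0.098  0.091  0.109  0.095  0.098
   0.103  0.033  0.033]
 [-0.001  0.006  0.038  0.13   0.097  0.098  0.114  0.119  0.118  0.095
   0.091  0.033  0.033]
 [ 0.001  0.001  0.037  0.133  0.095  0.102  0.114  0.117  0.114  0.094
   0.131  0.035  0.032]
 [-0.002  0.003  0.042  0.128  0.096  0.092  0.107  0.11   0.102  0.095
   0.132  0.031  0.031]
 [ 0.005  0.028  0.036  0.132  0.097  0.099  0.093  0.096  0.094  0.095
   0.13   0.034  0.029]
 [-0.001  0.033  0.031  0.115  0.1    0.113  0.114  0.112  0.097  0.095
   0.133  0.032 -0.   ]
 [-0.003  0.036  0.035  0.096  0.093  0.115  0.116  0.116  0.097  0.098
   0.032  0.032  0.002]
 [-0.001  0.031  0.034  0.095  0.099  0.106  0.112  0.113  0.094  0.095
   0.034  0.031  0.003]
 [-0.003  0.035  0.132  0.093  0.093  0.096  0.095  0.098  0.096  0.099
   0.036  0.033  0.001]
 [-0.001  0.036  0.129  0.098  0.096  0.115  0.117  0.109  0.098  0.13
   0.036  0.034  0.001]
 [ 0.008  0.032  0.133  0.092  0.115  0.116  0.116  0.114  0.096  0.129
   0.036  0.03  -0.001]
 [ 0.032  0.037  0.131  0.096  0.102  0.115  0.114  0.108  0.098  0.128
   0.038  0.031  0.   ]
 [ 0.036  0.042  0.13   0.128  0.132  0.131  0.129  0.098  0.096  0.129
   0.035  0.032  0.003]
 [ 0.039  0.033  0.059  0.069  0.081  0.087  0.103  0.107  0.119  0.035
   0.032 -0.003  0.002]]
```

View pics/top7.png

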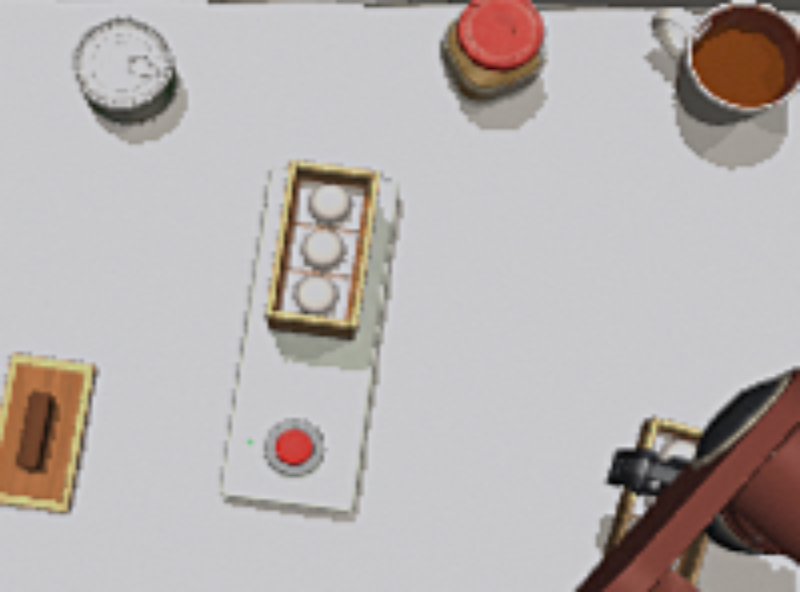

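The two-tier pile stands straight at about (322,245) in the crop: tier 2 is at (0.5885,-0.0088), within about 1.5 mm. Now tier 3.

Emit:
{"method": "jog_arm", "body": {
  "deltas": [
    [0,0.001,0.002,0.1,0,2.5,1],
    [0,0,0,0,0,3,1],
    [0,0,0,0,0,2.8,1],
    [0,0,0,0,0,1.5,1],
    [0,0,0,0,0,0,1],
    [0,0,0,0,0,0,1],
    [0,0,0,0,0,0,1]
  ]
}}

```text
t: 24.02
tool_pos: [0.4065, -0.2686, 0.0418]
tool_rot: [3.108, -0.449, 0.001]
contact_force: [0.1, 0.2, 0.1]
opening: 0.0853
```

```bash
python3 - <<'E'
from h import *
go(.4065,-.2675,.034,-.286)
E
```

```text
t 24.02 pos [ 0.4065 -0.2686  0.0418] yaw -0.2872 tilt [ 6.0e-04 -1.6e-03 -1.0e+00] shift(cm, present axes) [-0.03 -0.11  0.78] turn [ 0.0013 -0.001  -0.0012] op 0.0853 F [0.1 0.2 0.1] q6 1.12
```

Emit:
{"method": "jog_arm", "body": {
  "deltas": [
    [0,0,0,0,-0.1,0.8,1],
    [0,0,0,0,0,0,1],
    [0,0,0,0,0,0,0.4],
    [0,0,0,0,0,0,0.4],
    [0,0,0,0,0,0,0.4],
    [0,0,0,0,0,0,0.4],
    [0,0,0,0,0,0,0.4],
    [0,0,0,0,0,0,0.4]
  ]
}}

```text
t: 24.68
tool_pos: [0.4058, -0.2672, 0.0325]
tool_rot: [3.109, -0.451, -0.001]
contact_force: [0.4, -0.1, 4.9]
opening: 0.063
```

```bash
python3 - <<'E'
from h import *
go(.4062,-.2688,.034,-.286)
E
```

```text
t 24.68 pos [ 0.4058 -0.2672  0.0325] yaw -0.2882 tilt [-1.e-03 -1.e-04 -1.e+00] shift(cm, present axes) [ 0.09  0.14 -0.15] turn [ 0.0003  0.0009 -0.0022] op 0.0630 F [ 0.4 -0.1  4.9] q6 1.12
```

Emit:
{"method": "jog_arm", "body": {
  "deltas": [
    [0,0,0,0,0,-1,0.4],
    [0,0,0,0,0,-2.5,0.4],
    [0,0,0,0,0,-3.5,0.4],
    [0,0,0,0,0,-3.5,0.4],
    [0,0,0,0,0,-3.5,0.4],
    [0,0,0,0,0,-2.5,0.4],
    [0,0,0,0,0,0,0.4],
    [0,0,0,0,0,0,0.4]
  ]
}}

```text
t: 25.35
tool_pos: [0.406, -0.2672, 0.1984]
tool_rot: [3.108, -0.451, 0.001]
contact_force: [0.4, 0.4, -2.5]
opening: 0.0629
```

```bash
python3 - <<'E'
from h import *
go(.589,-.0068,.2,-.113)
E
```

```text
t 25.35 pos [ 0.406  -0.2672  0.1984] yaw -0.2882 tilt [ 3.0e-04 -1.3e-03 -1.0e+00] shift(cm, present axes) [ 10.14 -30.17  -0.19] turn [ 0.0012 -0.0005 -0.1752] op 0.0629 F [ 0.4  0.4 -2.5] q6 1.12
```

Emit:
{"method": "jog_arm", "body": {
  "deltas": [
    [0,0,0,0.64,-1.9,0,0.4],
    [0,0,0,1,-3,0,0.4],
    [0,0,0,1,-3,0,0.4],
    [0,0,0,1,-3,0,0.4],
    [0,0,0,1,-3,0,0.4],
    [0,0,0,1,-3,0,0.4],
    [0,0,0,1,-3,0,0.4],
    [0,0,0,1,-3,0,0.4],
    [0,0,0,1,-3,0,0.4],
    [0,0,0,0.9,-2.6,0,0.4],
    [0,0,-0.087,0.6,-1.67,0,0.4],
    [0,0,-0.087,0,0,0,0.4]
  ]
}}

```text
t: 26.35
tool_pos: [0.5882, -0.0033, 0.1931]
tool_rot: [-3.135, 0.167, 0.011]
contact_force: [0.3, -0.5, -1.7]
opening: 0.0626
```

Emit:
{"method": "jog_arm", "body": {
  "deltas": [
    [0,0,0,0,0,0,0.4],
    [0,0,0,0,0,0,0.4],
    [0,0,0,0,0,0,0.4]
  ]
}}

```text
t: 26.6
tool_pos: [0.5874, -0.0067, 0.1948]
tool_rot: [-3.135, 0.183, 0.008]
contact_force: [-0.4, -0.6, -1.0]
opening: 0.063
```

```bash
python3 - <<'E'
from h import *
go(.589,-.0067,.1625,-.113)
E
```

```text
t 26.60 pos [ 0.5874 -0.0067  0.1948] yaw -0.1166 tilt [-0.0052  0.0012 -1.    ] shift(cm, present axes) [ 0.17 -0.02  3.22] turn [-0.0006  0.0053 -0.0036] op 0.0630 F [-0.4 -0.6 -1. ] q6 1.55
```

Emit:
{"method": "jog_arm", "body": {
  "deltas": [
    [0,0.003,-0.003,0.1,0,1.2,0.4],
    [0,0,0,0,0,1.1,0.4],
    [0,0,0,0,0,0.3,0.4],
    [0,0,0,0,0,0,0.4],
    [0,0,0,0,0,0,0.4],
    [0,0,0,0,0,0,0.4]
  ]
}}

```text
t: 27.1
tool_pos: [0.5897, -0.0067, 0.1708]
tool_rot: [-3.136, 0.175, -0.002]
contact_force: [-0.3, 0.2, -1.2]
opening: 0.0627
```

```bash
python3 - <<'E'
from h import *
go(.589,-.0067,.1625,-.113)
E
```

```text
t 27.10 pos [ 0.5897 -0.0067  0.1708] yaw -0.1116 tilt [ 1.4e-03  5.0e-04 -1.0e+00] shift(cm, present axes) [-0.07  0.01  0.83] turn [-0.0006 -0.0013  0.0014] op 0.0627 F [-0.3  0.2 -1.2] q6 1.54
```

Emit:
{"method": "jog_arm", "body": {
  "deltas": [
    [0,-0.001,0.001,-0.07,0,0.4,0.4],
    [0,0,0,0,0,0.2,0.4],
    [0,0,0,0,0,0.15,0.4],
    [0,0,0,0,0,0,0.4],
    [0,0,0,0,0,0,0.4]
  ]
}}

```text
t: 27.52
tool_pos: [0.5888, -0.0064, 0.163]
tool_rot: [-3.136, 0.176, 0.0]
contact_force: [-0.1, 1.5, -1.1]
opening: 0.0626
```

```bash
python3 - <<'E'
from h import *
go(.589,-.0067,.1625,-.113)
E
```

```text
t 27.52 pos [ 0.5888 -0.0064  0.163 ] yaw -0.1121 tilt [-2.e-04  6.e-04 -1.e+00] shift(cm, present axes) [0.02 0.03 0.05] turn [-0.0006  0.0002  0.0009] op 0.0626 F [-0.1  1.5 -1.1] q6 1.55
```

Emit:
{"method": "jog_arm", "body": {
  "deltas": [
    [0,0,0,0,0,0.08,0.4],
    [0,0,0,0,0,0,0.4],
    [0,0,0,0,0,0,1],
    [0,0,0,0,0,0,1],
    [0,0,0,0,0,0,1],
    [0,0,0,0,0,0,1],
    [0,0,0,0,0,-1.5,1],
    [0,0,0,0,0,-2,1],
    [0,0,0,0,0,-2,1],
    [0,0,0,0,0,-1,1],
    [0,0,0,0,0,0,1]
  ]
}}

```text
t: 28.43
tool_pos: [0.5905, -0.0067, 0.2308]
tool_rot: [-3.137, 0.176, -0.009]
contact_force: [0.8, -0.2, 0.9]
opening: 0.0852
```

Emit:
{"method": "jog_arm", "body": {
  "deltas": [
    [0,0,0,0,-2.4,0,0.7],
    [0,0,0,0,-3.5,0,0.6],
    [0,0,0,0,-3.5,0,0.6],
    [0,0,0,0,-3.5,0,0.6],
    [0,0,0,-1.5,-3.5,0,0.6],
    [0,0,0,-2.5,-2.5,0,0.6],
    [0,0,0,-3,-1,0,0.6],
    [0,0,0,-2,0,0,0.6],
    [0,0,0,0,0,0,0.6]
  ]
}}

```text
t: 29.18
tool_pos: [0.5181, 0.2027, 0.2253]
tool_rot: [3.137, -0.171, -0.006]
contact_force: [1.5, -0.3, -0.1]
opening: 0.0513
```

```bash
python3 - <<'E'
from h import *
im,d=vision.get_image('top');np.savez('top8.npz',im=im,d=d)
cv2.imwrite('pics/top8.png',cv2.resize(im[110:310,160:440,::-1],None,fx=2.8,fy=2.8))
for lo,hi,z in((.155,.185,.17),(.009,.02,.014),(.034,.046,.04)):
    for r in rects('top',d,lo,hi,z,(20,3000)):
        if abs(r[1])<.4 and r[0]>.3:print(z,r)
im,d=vision.get_image('scene');np.savez('scene8.npz',im=im,d=d)
go(.4515,.2,.1,-.127)
E
```

```text
0.17 (0.5888, -0.0085, np.float64(-0.106), 122, 64, [320.0, 193.0])
0.17 (0.8375, 0.2142, np.float64(1.57), 1336, 24, [242.0, 101.0])
0.014 (0.4509, 0.1757, np.float64(0.05), 122, 36, [257.0, 245.0])
0.014 (0.7818, 0.3118, np.float64(0.811), 39, 35, [218.0, 139.0])
0.04 (0.4867, 0.0033, np.float64(-0.139), 179, 96, [314.0, 237.0])
0.04 (0.6087, -0.0526, np.float64(-0.121), 96, 15, [335.0, 194.0])
t 29.28 pos [0.521  0.2015 0.2263] yaw -0.1113 tilt [-9.e-04  2.e-04 -1.e+00] shift(cm, present axes) [-6.88  0.92 12.64] turn [-0.      0.0009  0.0157] op 0.0511 F [ 0.4 -0.3  1.2] q6 1.92
```

View pics/top8.png

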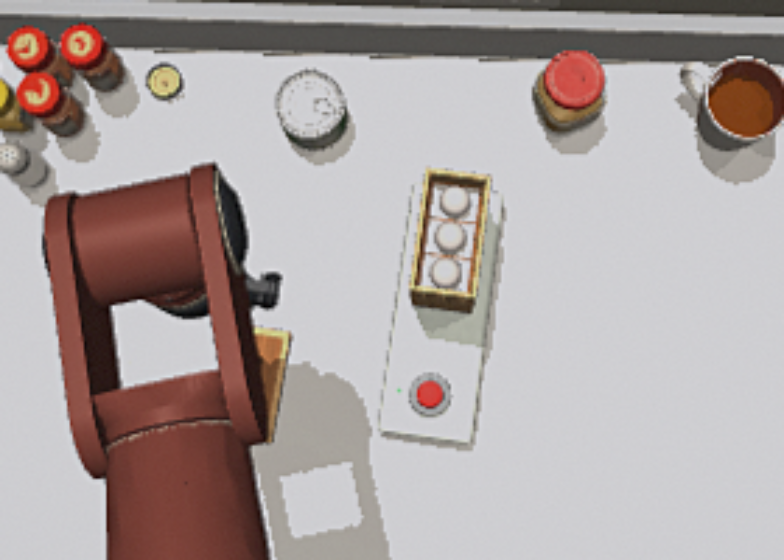

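```bash
python3 - <<'E'
from h import *
f=np.load('scene8.npz');im,d=f['im'],f['d']
print([r for r in rects('scene',d,.009,.02,.014,(100,3000)) if r[0]>.3 and abs(r[1])<.4])
print([r for r in rects('scene',np.load('scene5.npz')['d'],.009,.02,.014,(100,3000)) if r[0]>.3 and abs(r[1])<.4])
cv2.imwrite('pics/s8.png',cv2.resize(im[130:340,200:420,::-1],None,fx=2.8,fy=2.8))
E
```

```text
[(0.4486, 0.201, np.float64(-0.137), 123, 67, [304.0, 296.0]), (0.7796, 0.3144, np.float64(-0.679), 40, 39, [186.0, 233.0]), (0.8231, 0.2421, np.float64(-1.569), 207, 16, [200.0, 212.0])]
[(0.4487, 0.2011, np.float64(-0.124), 122, 66, [303.0, 296.0]), (0.7801, 0.3147, np.float64(-0.519), 42, 35, [187.0, 233.0]), (0.823, 0.2332, np.float64(-1.563), 228, 15, [203.0, 210.0]), (0.8216, -0.0089, np.float64(1.571), 244, 18, [279.0, 170.0])]
```

View pics/s8.png

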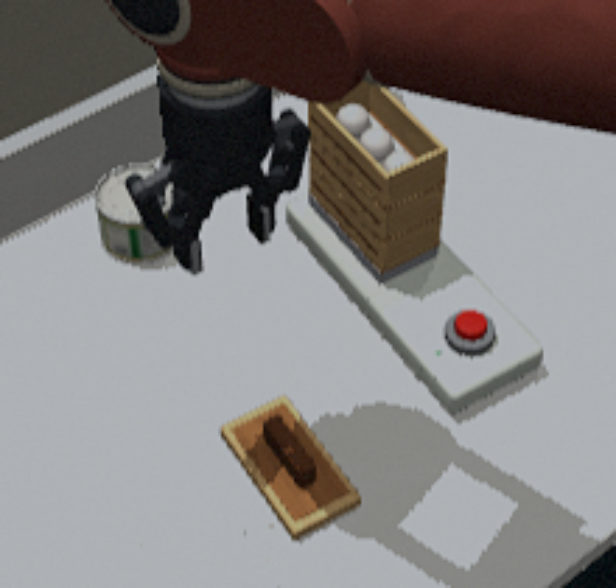

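The pile is straight and the lid at crop (290,465) hasn't moved. Fetching the lid.

Emit:
{"method": "jog_arm", "body": {
  "deltas": [
    [0,0,0.015,-2.3,0.1,0,0.6],
    [0,0,0,-2.4,0.1,0,0.6],
    [0,0,0,-2.2,0,2,0.6],
    [0,0,0,0,0,3.5,0.6],
    [0,0,0,0,0,3.5,0.6],
    [0,0,0,0,0,3.3,0.6],
    [0,0,0,0,0,2,0.6],
    [0,0,0,0,0,0,0.6],
    [0,0,0,0,0,0,0.6],
    [0,0,0,0,0,0,0.6]
  ]
}}

```text
t: 30.12
tool_pos: [0.4546, 0.2079, 0.0859]
tool_rot: [-3.134, 0.201, -0.003]
contact_force: [0.5, 0.2, 0.1]
opening: 0.0511
```

```bash
python3 - <<'E'
from h import *
go(.4515,.2,.045,-.127)
E
```

```text
t 30.12 pos [0.4546 0.2079 0.0859] yaw -0.1280 tilt [ 0.0023  0.0013 -1.    ] shift(cm, present axes) [-0.22  0.83  4.09] turn [-0.0015 -0.0021 -0.001 ] op 0.0511 F [0.5 0.2 0.1] q6 1.98
```

Emit:
{"method": "jog_arm", "body": {
  "deltas": [
    [0,-0.002,0,-0.2,0.8,0,0.6],
    [0,0,0,0,0,1.8,0.6],
    [0,0,0,0,0,1.5,0.6],
    [0,0,0,0,0,0.7,0.6],
    [0,0,0,0,0,0,0.6],
    [0,0,0,0,0,0,0.6]
  ]
}}

```text
t: 30.62
tool_pos: [0.4505, 0.2002, 0.0454]
tool_rot: [-3.134, 0.2, 0.001]
contact_force: [0.1, 0.8, 0.4]
opening: 0.0511
```

```bash
python3 - <<'E'
from h import *
go(.4515,.2,.045,-.127)
E
```

```text
t 30.62 pos [0.4505 0.2002 0.0454] yaw -0.1274 tilt [-9.0e-04  1.2e-03 -1.0e+00] shift(cm, present axes) [0.1  0.   0.04] turn [-0.001   0.001  -0.0004] op 0.0511 F [0.1 0.8 0.4] q6 1.96
```

Close, then lift well above the pile (lid bottom > 0.20).

Emit:
{"method": "jog_arm", "body": {
  "deltas": [
    [0,0,0,0,0,0,0],
    [0,0,0,0,0,0,0],
    [0,0,0,0,0,0,0],
    [0,0,0,0,0,0,0],
    [0,0,0,0,0,0,0],
    [0,0,0,0,0,0,0]
  ],
  "grip_force": 60
}}

```text
t: 31.12
tool_pos: [0.4509, 0.2006, 0.0457]
tool_rot: [-3.134, 0.199, 0.0]
contact_force: [-0.1, 0.1, 5.9]
opening: 0.0146
```

```bash
python3 - <<'E'
from h import *
go(.4508,.1979,.045,-.127)
E
```

```text
t 31.12 pos [0.4509 0.2006 0.0457] yaw -0.1271 tilt [-1.0e-04  1.4e-03 -1.0e+00] shift(cm, present axes) [0.03 0.26 0.07] turn [-0.0014  0.0002 -0.0001] op 0.0146 F [-0.1  0.1  5.9] q6 1.96
```

Emit:
{"method": "jog_arm", "body": {
  "deltas": [
    [0,0,0,0,0,-1,0],
    [0,0,0,0,0,-2.5,0],
    [0,0,0,0,0,-3.5,0],
    [0,0,0,0,0,-3.5,0],
    [0,0,0,0,0,-3.5,0],
    [0,0,0,0,0,-3.5,0],
    [0,0,0,0,0,-2,0],
    [0,0,0,0,0,-1,0],
    [0,0,0,0,0,0,0],
    [0,0,0,0,0,0,0]
  ]
}}

```text
t: 31.95
tool_pos: [0.4498, 0.1999, 0.2484]
tool_rot: [-3.135, 0.2, 0.005]
contact_force: [-0.8, 0.6, -1.8]
opening: 0.0146
```

```bash
python3 - <<'E'
from h import *
go(.589,-.0066,.22,-.113)
E
```

```text
t 31.95 pos [0.4498 0.1999 0.2484] yaw -0.1271 tilt [-3.4e-03  5.0e-04 -1.0e+00] shift(cm, present axes) [16.44 18.72  2.78] turn [-0.0001  0.0034 -0.0141] op 0.0146 F [-0.8  0.6 -1.8] q6 1.96
```

Emit:
{"method": "jog_arm", "body": {
  "deltas": [
    [0,0,0,1.2,1.4,0,0],
    [0,0,0,2.2,2.5,0,0],
    [0,0,0,2.2,2.5,0,0],
    [0,0,0,2.2,2.5,0,0],
    [0,0,0,2.2,2.5,0,0],
    [0,0,0,2.2,2.5,0,0],
    [0,0,0,2.2,2.5,0,0],
    [0,0,-0.014,1.4,1.6,0,0],
    [0,0,0,0.6,0.7,0,0],
    [0,0,0,0,0,0,0],
    [0,0,0,0,0,0,0],
    [0,0,0,0,0,0,0]
  ]
}}

```text
t: 32.95
tool_pos: [0.5883, -0.005, 0.2476]
tool_rot: [-3.135, 0.176, 0.007]
contact_force: [0.2, -0.0, -0.8]
opening: 0.0142
```

```bash
python3 - <<'E'
from h import *
go(.589,-.0066,.2157,-.113)
im,d=vision.get_image('scene');np.savez('scene9.npz',im=im,d=d)
cv2.imwrite('pics/s9.png',cv2.resize(im[90:290,250:430,::-1],None,fx=3,fy=3))
E
```

```text
t 32.95 pos [ 0.5883 -0.005   0.2476] yaw -0.1123 tilt [-0.0045  0.0017 -1.    ] shift(cm, present axes) [0.1  0.16 3.19] turn [-0.0012  0.0046  0.0007] op 0.0142 F [ 0.2 -0.  -0.8] q6 1.55
```

View pics/s9.png

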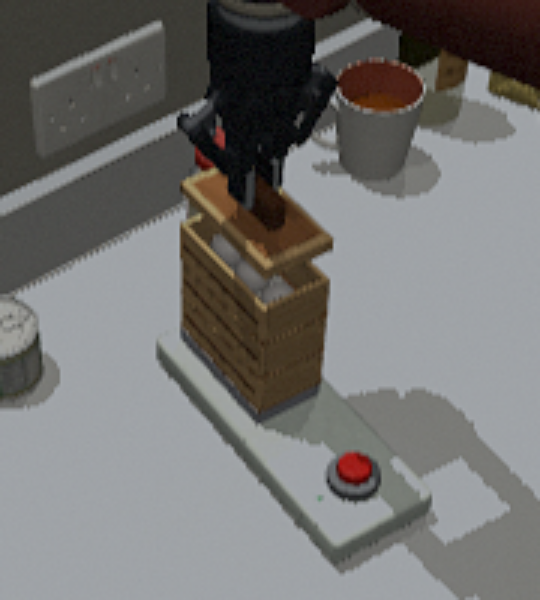

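The lid hovers level, about 3 cm above the straight pile at crop (260,235). Lowering it.

Emit:
{"method": "jog_arm", "body": {
  "deltas": [
    [-0.001,0.002,0,0.05,0.12,1.2,0],
    [0,0,0,0,0,1.1,0],
    [0,0,0,0,0,0.4,0],
    [0,0,0,0,0,0,0],
    [0,0,0,0,0,0,0],
    [0,0,0,0,0,0,0]
  ]
}}

```text
t: 33.5
tool_pos: [0.5898, -0.0073, 0.2221]
tool_rot: [3.136, -0.178, 0.0]
contact_force: [0.6, -0.7, -1.3]
opening: 0.0147
```

```bash
python3 - <<'E'
from h import *
go(.589,-.0066,.2157,-.113)
E
```

```text
t 33.50 pos [ 0.5898 -0.0073  0.2221] yaw -0.1131 tilt [ 1.e-04 -3.e-04 -1.e+00] shift(cm, present axes) [-0.09 -0.06  0.64] turn [ 0.0003 -0.0002 -0.0001] op 0.0147 F [ 0.6 -0.7 -1.3] q6 1.55
```

Emit:
{"method": "jog_arm", "body": {
  "deltas": [
    [0,0,0,-0.08,-0.06,0.3,0],
    [0,0,0,0,0,0.15,0],
    [0,0,0,0,0,0.1,0],
    [0,0,0,0,0,0,0],
    [0,0,0,0,0,0,0]
  ]
}}

```text
t: 33.92
tool_pos: [0.589, -0.0067, 0.2164]
tool_rot: [3.136, -0.178, -0.0]
contact_force: [0.6, 0.2, -1.0]
opening: 0.0146
```

```bash
python3 - <<'E'
from h import *
go(.589,-.0066,.2157,-.113)
E
```

```text
t 33.92 pos [ 0.589  -0.0067  0.2164] yaw -0.1132 tilt [-2.e-04 -3.e-04 -1.e+00] shift(cm, present axes) [ 0.   -0.01  0.07] turn [ 0.0003  0.0001 -0.0002] op 0.0146 F [ 0.6  0.2 -1. ] q6 1.55
```

Emit:
{"method": "jog_arm", "body": {
  "deltas": [
    [0,0,0,0,0,0.08,0],
    [0,0,0,0,0,0,0],
    [0,0,0,0,0,0,0.5],
    [0,0,0,0,0,0,0.5],
    [0,0,0,0,0,0,0.5],
    [0,0,0,0,0,0,0.5],
    [0,0,0,0,0,-1.5,0.5],
    [0,0,0,0,0,-2.5,0.5],
    [0,0,0,0,0,-2.5,0.5],
    [0,0,0,0,0,0,0.5]
  ]
}}

```text
t: 34.75
tool_pos: [0.5914, -0.007, 0.2874]
tool_rot: [3.135, -0.178, 0.016]
contact_force: [1.0, -0.1, 1.4]
opening: 0.0428
```

Emit:
{"method": "jog_arm", "body": {
  "deltas": [
    [0,0,0,-1.5,0,0,0],
    [0,0,0,-2.5,0.3,0,0],
    [0,0,0,-3,0.3,0,0],
    [0,0,0,-3,0.3,0,0],
    [0,0,0,-2.5,0.3,0,0],
    [0,0,0,-1.5,0,0,0],
    [0,0,0,-1,0,0,0],
    [0,0,0,0,0,0,0],
    [0,0,0,0,0,0,0]
  ]
}}

```text
t: 35.5
tool_pos: [0.4386, -0.0017, 0.2807]
tool_rot: [3.136, -0.178, 0.001]
contact_force: [0.1, 0.4, 0.4]
opening: 0.0001
```

```bash
python3 - <<'E'
from h import *
im,d=vision.get_image('top');np.savez('top10.npz',im=im,d=d)
for lo,hi,z in((.177,.193,.184),(.055,.075,.06)):
    for r in rects('top',d,lo,hi,z,(20,3000)):
        if abs(r[1])<.3 and r[0]>.3:print(z,r)
im,d=vision.get_image('scene');cv2.imwrite('pics/s10.png',cv2.resize(im[90:290,250:430,::-1],None,fx=3,fy=3))
# button: robot = cam + (-.0005,+.002); button from steamer frame
for z in (0,):
  c=np.array([.590,-.0089])-.15*np.array([np.cos(-.113),np.sin(-.113)]);print('button cam',c)
go(c[0],c[1]+.002,.1,-.113)
E
```

```text
0.184 (0.5885, -0.0089, np.float64(-0.115), 120, 64, [321.0, 192.0])
0.184 (0.8403, -0.2837, np.float64(1.532), 335, 16, [423.0, 104.0])
0.06 (0.7489, -0.1314, np.float64(1.384), 78, 41, [362.0, 148.0])
0.06 (0.7459, 0.1448, np.float64(-1.533), 72, 71, [270.0, 146.0])
0.06 (0.8242, -0.0171, np.float64(-1.57), 788, 11, [324.0, 123.0])
button cam [0.44095666 0.00801395]
t 35.60 pos [ 0.439  -0.0018  0.2806] yaw -0.1132 tilt [-0.e+00 -4.e-04 -1.e+00] shift(cm, present axes) [ 0.06 -1.2  18.06] turn [ 0.0004 -0.     -0.0002] op -0.0002 F [-0.1 -0.5 -0.1] q6 1.51
```

View pics/s10.png

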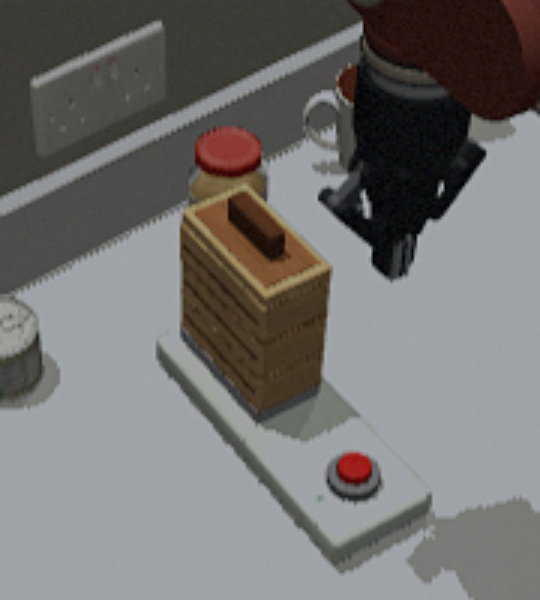

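The lid is flush at (0.5885,-0.0089) and the pile is straight. Next, press the button.

Emit:
{"method": "jog_arm", "body": {
  "deltas": [
    [0,0,0,-0.2,-1.2,0,0],
    [0,0,0,0,0,2,0],
    [0,0,0,0,0,3.5,0],
    [0,0,0,0,0,3.5,0],
    [0,0,0,0,0,3.5,0],
    [0,0,0,0,0,3,0],
    [0,0,0,0,0,1.5,0],
    [0,0,0,0,0,0.8,0],
    [0,0,0,0,0,0,0],
    [0,0,0,0,0,0,0],
    [0,0,0,0,0,0,0]
  ]
}}

```text
t: 36.52
tool_pos: [0.4394, 0.0102, 0.1044]
tool_rot: [3.136, -0.178, 0.004]
contact_force: [-0.0, -0.5, -0.6]
opening: -0.0002
```

```bash
python3 - <<'E'
from h import *
go(.438,.010,.0744,-.113)
im,d=vision.get_image('scene');cv2.imwrite('pics/s11.png',cv2.resize(im[110:290,280:430,::-1],None,fx=3.3,fy=3.3))
E
```

```text
t 36.52 pos [0.4394 0.0102 0.1044] yaw -0.1132 tilt [ 2.8e-03 -7.0e-04 -1.0e+00] shift(cm, present axes) [-0.15  0.04  3.  ] turn [ 0.0004 -0.0029 -0.0002] op -0.0002 F [-0.  -0.5 -0.6] q6 1.54
```

View pics/s11.png

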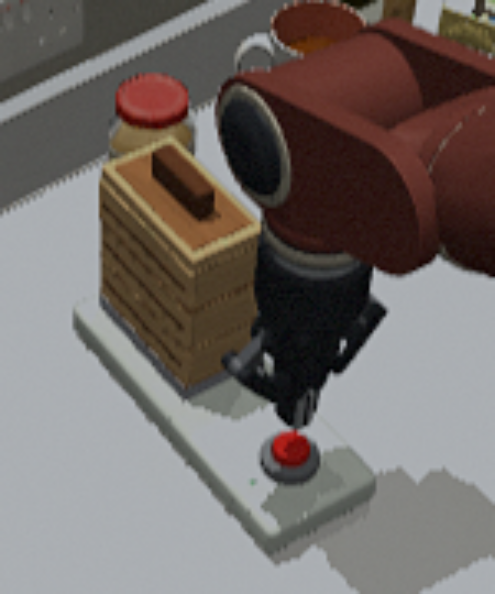

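```bash
python3 - <<'E'
from h import *
for n in('scene','top'):
    im,d=vision.get_image(n);W=cloud(n,d);h=cv2.cvtColor(im,cv2.COLOR_RGB2HSV)
    # arm: anything above .225, near the pile
    m=(d>0)&(W[...,2]>.225)&(W[...,2]<.5)&(abs(W[...,1])<.09)&(W[...,0]>.3)&(W[...,0]<.7)
    for a,b in((.225,.26),(.26,.3),(.3,.36),(.36,.5)):
        k=m&(W[...,2]>=a)&(W[...,2]<b)
        if k.any():print(n,a,k.sum(),'max x',np.percentile(W[k][:,0],99).round(3))
E
```

```text
scene 0.225 494 max x 0.465
scene 0.26 295 max x 0.463
scene 0.3 340 max x 0.485
scene 0.36 4382 max x 0.473
top 0.3 32 max x 0.479
top 0.36 4178 max x 0.479
```

The arm stays more than 4 cm clear of the pile. Pressing now.

Emit:
{"method": "jog_arm", "body": {
  "deltas": [
    [0,-0.002,0,-0.1,0,1.2,0],
    [0,0,0,0,0,1,0],
    [0,0,0,0,0,0.4,0],
    [0,0,0,0,0,0.2,0],
    [0,0,0,0,0,0.2,0],
    [0,0,0,0,0,0.2,0],
    [0,0,0,0,0,0.2,0],
    [0,0,0,0,0,0.1,0],
    [0,0,0,0,0,0,0]
  ]
}}

```text
t: 37.42
tool_pos: [0.4365, 0.0106, 0.0715]
tool_rot: [3.136, -0.177, -0.013]
contact_force: [-18.4, 1.5, 31.8]
opening: 0.0001
```

Emit:
{"method": "jog_arm", "body": {
  "deltas": [
    [0,0,0,0,0,-0.6,0],
    [0,0,0,0,0,0,0],
    [0,0,0,0,0,0,0]
  ]
}}

```text
t: 37.67
tool_pos: [0.4379, 0.0104, 0.0745]
tool_rot: [3.136, -0.178, 0.001]
contact_force: [0.6, 0.1, 1.9]
opening: 0.0002
```

Emit:
{"method": "jog_arm", "body": {
  "deltas": [
    [0,0,0,0,0,-0.3,0],
    [0,0,0,0,0,0,0],
    [0,0,0,0,0,0,0]
  ]
}}

```text
t: 37.92
tool_pos: [0.4371, 0.0104, 0.0766]
tool_rot: [3.136, -0.178, -0.003]
contact_force: [0.7, -0.1, 2.0]
opening: 0.0001
```

Emit:
{"method": "jog_arm", "body": {
  "deltas": [
    [0,0,0,0,0,-0.3,0],
    [0,0,0,0,0,0,0],
    [0,0,0,0,0,0,0]
  ]
}}

```text
t: 38.17
tool_pos: [0.4364, 0.0106, 0.0792]
tool_rot: [3.136, -0.178, -0.005]
contact_force: [-0.3, -0.1, 0.2]
opening: 0.0001
```

```bash
python3 - <<'E'
from h import *
B=[];G=[];H=[]
for k in('0','2','5','6','7','8'):
    f=np.load(f'top{k}.npz');im,d=f['im'].astype(int),f['d'];W=cloud('top',d)
    r=np.hypot(W[...,0]-.441,W[...,1]-.008);red=(im[...,0]-im[...,1]>60)
    B+=list(W[(r<.011)&red][:,2]);G+=list(W[(r>.0165)&(r<.0195)&~red][:,2]);H+=list(W[(r>.026)&(r<.035)][:,2])
for a in(B,G,H):print(len(a),np.median(a).round(4))
E
```

```text
263 0.0564
241 0.0467
1210 0.0345
```

The button top is at 56 mm and the ring at about 47 mm. The 6 mm stroke to the hard stop therefore ended above the ring, so the press was full. I'm retracting for a final check.

Emit:
{"method": "jog_arm", "body": {
  "deltas": [
    [0,0,0,0,0,-2,0],
    [0,0,0,0,0,-3,0],
    [0,0,0,0,0,-3.5,0],
    [0,0,0,0,0,-3.5,0],
    [0,0,0,0,0,-3.5,0],
    [0,0,0,0,0,-2,0],
    [0,0,0,0,3,0,0],
    [0,0,0,0,3.5,0,0],
    [0,0,0,0,3.5,0,0],
    [0,0,0,0,3,0,0],
    [0,0,0,0,2,0,0],
    [0,0,0,0,0,0,0]
  ]
}}

```text
t: 39.17
tool_pos: [0.4195, -0.1412, 0.2541]
tool_rot: [3.135, -0.185, -0.006]
contact_force: [0.2, 0.0, 0.3]
opening: -0.0003
```

Emit:
{"method": "jog_arm", "body": {
  "deltas": [
    [0,0,0,0,0,0,0],
    [0,0,0,0,0,0,0],
    [0,0,0,0,0,0,0],
    [0,0,0,0,0,0,0]
  ]
}}

```text
t: 39.5
tool_pos: [0.4204, -0.1375, 0.2546]
tool_rot: [-3.137, 0.175, 0.004]
contact_force: [0.4, 1.0, -0.5]
opening: 0.0002
```

```bash
python3 - <<'E'
from h import *
im,d=vision.get_image('top')
for lo,hi,z in((.177,.193,.184),(.052,.07,.058)):
    for r in rects('top',d,lo,hi,z,(20,3000)):
        if abs(r[1])<.3 and .3<r[0]<.8:print(z,r)
W=cloud('top',d);r=np.hypot(W[...,0]-.441,W[...,1]-.008);i=im.astype(int)
print('button',np.median(W[(r<.011)&(i[...,0]-i[...,1]>60)][:,2]))
im,_=vision.get_image('scene');cv2.imwrite('pics/s12.png',cv2.resize(im[100:290,220:450,::-1],None,fx=3.1,fy=3.1))
E
```

```text
0.184 (0.5883, -0.0088, np.float64(-0.115), 121, 64, [321.0, 192.0])
0.058 (0.4416, 0.0085, np.float64(-1.547), 23, 23, [313.0, 250.0])
0.058 (0.7487, -0.129, np.float64(1.275), 79, 40, [361.0, 149.0])
0.058 (0.7465, 0.145, np.float64(-1.544), 72, 71, [270.0, 147.0])
button 0.05600241440197793
```

View pics/s12.png

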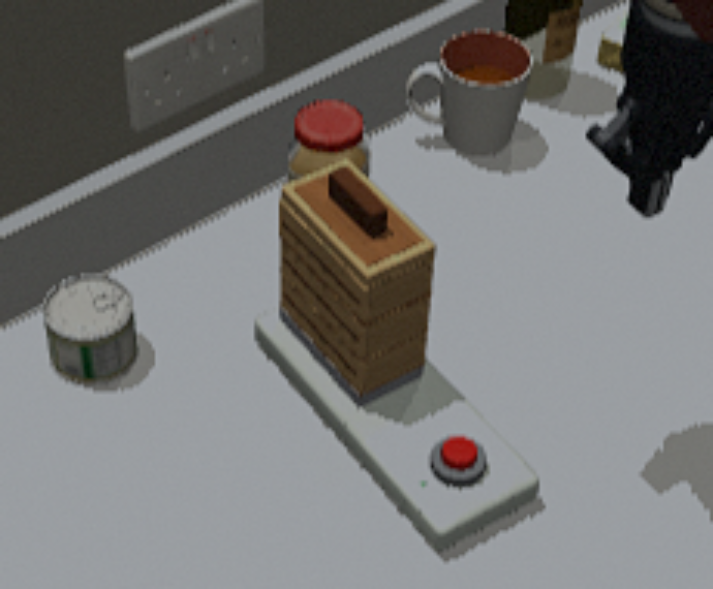

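The pile is straight with its lid on, the button is up at (458,455), and the tin and jar are where they were. Handing in.

```bash
python3 -c "
from station import ctrl
print(ctrl.finish_job())"
```

```text
the job is handed in; nothing more can be done
None
```

The buns are set to steam: I took the lid off, stacked all three tiers on the plinth and put the lid back on top. I then pressed the start button once and let it come up. The job was handed in at about 40 s and no verdict is reported. I saw three tiers in the pictures and no fourth.

- **Pile:** in the top camera, each tier and the lid measured within about 1.7 mm and 0.01 rad of the plinth. Tier 1 first landed about 3 mm off, so I regrasped it and set it right before stacking on it.
- **Button:** it travelled 6 mm to a hard stop, about 32 N upward with 18 N sideways, harder than it needed. I judged the full press from that travel and force, since the joint reading isn't available. It measured back at its full height, 56 mm.
- **Tin and jar:** the tin read within 2 mm of its earlier position and the jar looked undisturbed. Neither was touched.
- **Small disagreements:** camera and arm positions differed by about 2 mm in y, so I lined things up by camera measurements relative to each other.

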